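# Fit a lens sleeve on the gauge pin and hold the sprung probe on its mark

### The arm

A 7-joint arm with a two-finger parallel gripper is mounted at the origin on the work surface. World frame = base frame: x ahead of the robot, y to its left, z up, the work surface at z = 0. Lengths are in m, angles in degrees, forces in N, time in s.
With the tool pointing down it reaches from about 0.4 to 0.85 m from the base axis. Payload 10.4 kg.
Tool frame: the origin (TCP) lies on the mounting face of the last link; the fingertips stand 182 mm ahead of it and the grasp point (between the pads) lies 164 mm ahead of it; z points along the fingers, x is the direction in which the jaws open and shut, and the axes are right-handed (so a half turn about z gives the same grasp; the last joint's range is limited). The gripper opens to 87 mm and grips with 3 to 60 N. Pads are 19 mm wide; open, the fingers measure 117 mm over their backs; the gripper's body (75 mm by 190 mm) begins 51 mm behind the grasp point.
Start: joints at [-78.358, 19.034, -3.707, 83.658, 1.238, 77.344, -5.071], TCP at [0.14, 0.609, 0.405] pointing down, gripper open.
Joint ranges: [-148.97, 148.97], [-28.65, 121.19], [-84.17, 76.75], [9.2, 138.47], [-72.65, 252.65], [3.7, 117.97], [-149.18, 149.18]. Speed limits (degrees/s): [127.2, 127.2, 159.86, 159.86, 180, 180, 180].

### API

Orientations are given as a 3x3 rotation matrix whose columns are the frame's x, y, z axes.
In Python, from station import bot gives the robot as it stands.
- The arm moves only by the tool step_arm, never from a script. Its argument "steps" is a list of rows, each an object of numbers: "tx", "ty", "tz": the shift along the tool's x, y, z in m; "wx", "wy", "wz": the turn, a rotation vector about the tool's x, y, z in degrees. In form: [{"tx": .., "ty": .., "tz": .., "wx": .., "wy": .., "wz": ..}, ...]. A call has 1 to 10 rows; each row is the pose to reach, as a shift and turn from the pose commanded when the call began, along the tool's axes at that moment; what a row does not reach only later rows make up. A row lasts 1/10 s, in which the tool goes at most 50 mm and 8.59 degrees, less where a joint would pass 70% of its speed; a pose out of reach is approached as far as the arm can. A call with a gripper value outside its range is refused whole. "jaw" is the finger opening in m, from 0 to 0.087, set as the call begins (left out, the last holds). The fingers move at their own pace and stop on an object; "squeeze" is the grip in N (left out, the last holds). Time passes only in rows, so rows that repeat a pose let the fingers close. It gives the time, the measured TCP pose, the force and the opening at its end, in the units of the state.
- bot.get_state(): the state, without advancing time (a new reading comes with each control period).
- bot.grab_frame(name): name is "scene" or "top" or "wrist"; returns a dict with "image" (480x640x3 uint8, red, green, blue), "depth" (480x640 float32, m along the optical axis (not along the pixel's ray), 0 where there is no reading), "mtx" (3x3 intrinsics, pixels), "rvec" (rotation vector, rad) and "tvec" (3), from world to camera coordinates, as OpenCV has them; the wrist camera has in their place "hand_eye" (4x4, takes a point from camera to tool coordinates, whose origin is the TCP and whose axes are the tool frame's). Camera axes: x right, y down, z forward; pixel columns grow to the right and rows downward; lengths in m; the calibration is good to about 2 mm. The wrist camera is an equidistant fisheye: a pixel r from the principal point sees the ray r / f radians off the axis. A picture is of the moment at which its call begins: read the wrist's pose just before it.
- bot.finish_job(): hands the job in, once; it reports no verdict.
The state is a dict: "t": time; "qpos": joint angles; "dq": joint speeds; "effort": joint torques, N m; "position": TCP position; "ee_rot": TCP orientation; "force": force on the tool from outside, world axes, zero at the start; "moment": the same for the moment, N m; "gripper_width": finger opening in m.
Only numpy, scipy, OpenCV 4.12 (cv2) and the standard library are available. Lean on these libraries where they do the work, as an engineer would, in place of code of your own. Each camera call takes 0.05 s, during which the arm holds its last target.

### The job

Take the black lens sleeve from the foam pad and slide it, orange dot up, all the way down over the gauge pin so that it sits flat on the steel block, and let go of it. Then take the yellow spring-tipped probe out of its leaning stand, hold it upright with its tip on the sleeve's orange dot and press lightly, so that the sprung tip is about half pushed in and never jammed hard. Finish like that, still holding the probe steady on the dot, and leave the jar, camera, tool cup and loose lens where they are.

Things in the scene. Friction and masses are not known exactly. Their poses are not given: they have to be found in the camera images.
- sleeve: Black lens sleeve, a thick upright ring: outside diameter 52 mm, bore 19 mm right through, 28 mm high, 120 g (varies). Origin at the centre of its underside, z up along its axis. Its flat top carries an orange dot 12 mm across, lying 17.5 mm from the axis along the sleeve's own +x. It starts upright, dot up, on the foam pad.
- sleeve_mark (a point): Centre of the orange dot, on the sleeve's top face (28 mm above its underside).
- pad: Fixed grey foam pad on a thin white tray (118 mm square) 110 x 110 mm, 10 mm high, firm; origin at the centre of its underside. The sleeve starts on it.
- gauge: Fixed steel gauge block 100 x 100 mm, 18 mm high, with an upright brass gauge pin of diameter 16 mm in its middle; the pin stands 32 mm above the block's top, its last 6 mm tapering to 9 mm. Origin at the centre of the block's underside.
- gauge_seat (a point): Point on the pin's axis at the height of the block's top face (18 mm above the work surface): where the centre of the sleeve's underside must come.
- gauge_pin_tip (a point): Centre of the pin's top end, 50 mm above the work surface.
- stand: Fixed probe stand: base 110 x 75 x 10 mm, origin under its centre. Blue square socket (28 mm outside, 20 inside) leaning 25 degrees, mouth to the stand's own -x (roughly towards the robot). Ledge for the barrel 50 mm up on z; mouth 35 mm from the ledge along the lean (82 mm up). On the -x side a back rest 10 mm wide runs on to 65 mm; the barrel's +y and -y sides are free above the mouth.
- probe: Yellow square probe barrel 18 x 18 x 100 mm, dark grip band from 53 to 83 mm, 6 mm black end knob; 70 g in all (varies). Origin at the centre of its lower end, z along it to its top, sides facing its x and y. It starts in the stand, leaning 25 degrees (top to the stand's -x, y along the stand's y), lower 35 mm in the socket; pull it out along its axis.
- probe_tip (a point): End of the sprung tip: on the barrel's axis, 30 mm below the barrel's lower end while the tip is not pressed; a thin steel rod of diameter 5 mm with a round brass end of diameter 6 mm. It moves with the sprung tip.
- probe_plunger (a joint): How far the sprung tip is pushed into the barrel, m: 0 free, 0.010 fully in (hard stop). The spring gives about 1 N at first and 3.5 N fully in (250 N/m); half in, 0.005, is about 2.3 N.
- jar: Bystander: closed glass jar, 52 mm diameter, 60 mm high; origin at the centre of its underside.
- camera: Bystander: grey camera housing lying on its back, 55 x 100 mm, 32 mm high (44 mm over its black lens); origin at the centre of its underside.
- tool_cup: Bystander: dark round cup 80 mm across and 95 mm high with hand tools standing in it up to 150 mm; origin at the centre of its underside.
- lens: Bystander: loose black lens with clear glass, 48 mm diameter, 34 mm high; origin at the centre of its underside.
Things that resemble listed ones, but are neither listed nor needed, are in the scene too. What is shaped like the probe but blue or white is not meant.

How it is judged (in metres and radians):
On the way, in this order (a step that is already met when the one before it is completed fails the run):
1. the sleeve sits flat on the gauge block around the pin and has been let go (horizontal distance between sleeve and gauge_seat below 0.004 m and z of sleeve in the frame of gauge_seat below 0.003 m and angle between sleeve's own z axis and vertical below 0.07 rad and contact force between the fingers and sleeve below 0.1 N and linear speed of sleeve below 0.02 m/s), for 0.2 s.
2. the probe is held in the fingers, clear of its stand (height (world z) of probe above 0.075 m and contact force between the fingers and probe above 1 N and contact force between probe and stand below 0.05 N), for 0.1 s.
At the end, for the whole second after the job is handed in: Sleeve flat on the block (3 mm), on the pin's axis (4 mm), let go; fingers hold the probe still, upright within 8 degrees, touching neither stand nor block, its tip on the sleeve within 7 mm of the dot's centre, under 8 N, pushed in 1.5 to 8.8 mm (horizontal distance between sleeve and gauge_seat below 0.004 m and z of sleeve in the frame of gauge_seat below 0.003 m and angle between sleeve's own z axis and vertical below 0.07 rad and contact force between the fingers and sleeve below 0.1 N and horizontal distance between probe_tip and sleeve_mark below 0.007 m and contact force between probe and sleeve between 0.3 and 8 N and value of joint probe_plunger between 0.0015 and 0.0088 m and angle between probe's own z axis and vertical below 0.14 rad and contact force between the fingers and probe above 1 N and contact force between probe and stand below 0.05 N and contact force between probe and gauge below 0.05 N and linear speed of probe below 0.02 m/s); the arm keeps its last pose, push and grip.
It fails at once if a bystander is moved by more than 20 mm (distance of any of jar, camera, tool_cup, lens from where it was at the start of the episode above 0.02 m).
It fails at once if the probe is jammed against the sleeve with more than 20 N (contact force between probe and sleeve above 20 N).
It also fails if it takes over 48 s, if anything falls off the work surface, if the arm or the gripper's body presses on something with over 40 N, if the wrist force passes 120 N, or if a joint passes its speed limit or range.

## Working session

There is one attempt and no reset: what is moved stays moved. The work goes in short steps, Python scripts to look and compute and a tool call to move; the robot and the scene stay as the last step left them, time stands still between calls to the robot, and variables do not carry over. Pictures are saved under pics/ and viewed, and the job is handed in when it is done.

Besides the shell and the picture viewer there is one more tool, called after ">>>" as name([rows], argument=value, ...), one row to a line, values as JSON. step_arm: Moves the arm, as the interface text tells. Its arguments: {"type":"object","properties":{"steps":{"type":"array","items":{"type":"object","properties":{"tx":{"type":"number"},"ty":{"type":"number"},"tz":{"type":"number"},"wx":{"type":"number"},"wy":{"type":"number"},"wz":{"type":"number"}}}},"jaw":{"type":"number"},"squeeze":{"type":"number"}},"required":["steps"]}

```bash
ls; mkdir -p pics
python3 - <<'E'
from station import bot
import cv2,pickle
s=bot.get_state();print(s)
for n in("scene","top","wrist"):
    f=bot.grab_frame(n);pickle.dump(f,open(f"pics/{n}0.pkl","wb"))
    cv2.imwrite(f"pics/{n}0.png",f["image"][:,:,::-1])
    print(n,{k:v for k,v in f.items() if k not in("image","depth")})
E
```

```text
pics
{'t': 0.0, 'qpos': array([-78.35729262,  19.07456363,  -3.70652188,  83.70480078,
         1.23905826,  77.34364562,  -5.06863557]), 'dq': array([ 0.01099401,  0.10341455, -0.00329314,  0.0725922 ,  0.00634183,
        0.09461165,  0.14972719]), 'effort': array([ 2.77789804e-04, -6.23264909e+01,  2.50001944e-02, -3.89891911e+01,
       -6.13085506e-02,  3.98086687e-02,  1.48921290e-04]), 'position': array([0.13990729, 0.60901852, 0.40393556]), 'ee_rot': array([[ 2.23837407e-01,  9.74626473e-01, -2.32691341e-04],
       [ 9.74625425e-01, -2.23837509e-01, -1.43190084e-03],
       [-1.44765352e-03,  9.37260753e-05, -9.99998948e-01]]), 'force': array([ 0.15237307,  0.68388012, -0.19139814]), 'moment': array([-0.01241915, -0.00325454, -0.09781686]), 'gripper_width': 0.08672713228247603}
scene {'mtx': array([[534.9369906 ,   0.        , 325.86663814],
       [  0.        , 534.9369906 , 249.81750657],
       [  0.        ,   0.        ,   1.        ]]), 'rvec': array([ 2.09880096,  0.80158237, -0.40516993]), 'tvec': array([-0.42573758, -0.13710719,  1.48109246])}
top {'mtx': array([[535.59345093,   0.        , 322.86490827],
       [  0.        , 535.59345093, 237.77742182],
       [  0.        ,   0.        ,   1.        ]]), 'rvec': array([ 2.15555035, -2.01609997,  0.2466947 ]), 'tvec': array([0.01822361, 0.53917763, 1.22727416])}
wrist {'mtx': array([[371.64829954,   0.        , 325.05796127],
       [  0.        , 371.64829954, 234.81444768],
       [  0.        ,   0.        ,   1.        ]]), 'hand_eye': array([[ 9.99999616e-01, -1.33400460e-04, -8.66353917e-04,
         1.62781210e-04],
       [ 3.67342299e-04,  9.61154231e-01,  2.76011613e-01,
        -7.61713966e-02],
       [ 7.95879656e-04, -2.76011825e-01,  9.61153910e-01,
         2.00225791e-02],
       [ 0.00000000e+00,  0.00000000e+00,  0.00000000e+00,
         1.00000000e+00]])}
```

View pics/scene0.png

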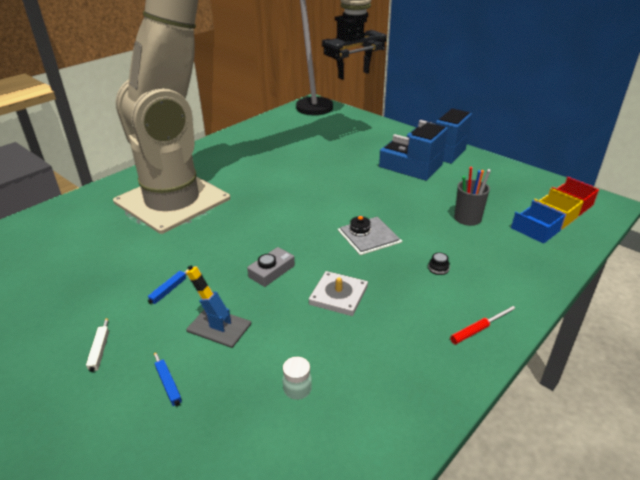

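View pics/top0.png

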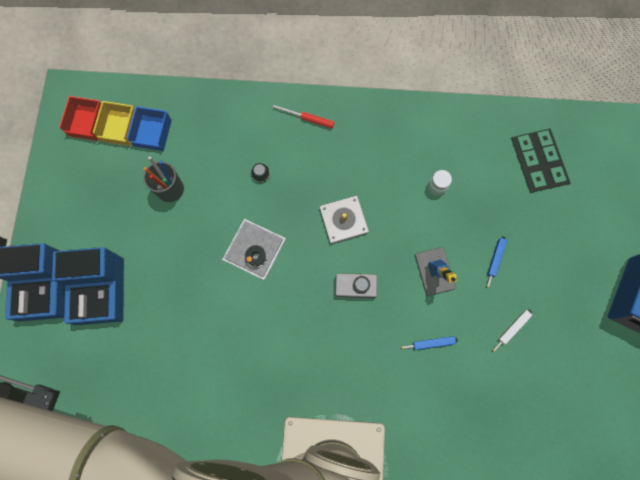

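View pics/wrist0.png

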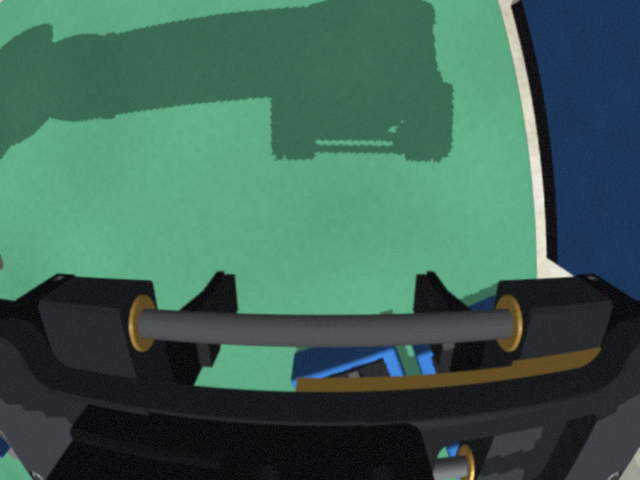

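In the top view, the sleeve candidates are the black ring with an orange dot on the pad (256,257), the loose lens (260,172) and the camera lens (361,285). I choose the ring at (256,257). The probe candidates are the yellow one in the stand (445,270), blue ones (497,262) and (430,343), and a white one (513,330). I choose the yellow one. Next I check both in close crops and measure.

```bash
cat > h.py <<'E'
import numpy as np,cv2,pickle
from scipy.spatial.transform import Rotation as R
def ld(n): return pickle.load(open(f"pics/{n}.pkl","rb"))
def pw(f):
    """world point per pixel"""
    v,u=np.mgrid[0:480,0:640];K=f["mtx"];d=f["depth"].astype(float)
    p=np.stack([(u-K[0,2])/K[0,0]*d,(v-K[1,2])/K[1,1]*d,d],-1)
    Rm=cv2.Rodrigues(f["rvec"])[0]
    return (p-f["tvec"].reshape(3))@Rm
def plane(f,u,v,z):
    K=f["mtx"];Rm=cv2.Rodrigues(f["rvec"])[0]
    c=-Rm.T@f["tvec"].reshape(3); r=Rm.T@np.array([(u-K[0,2])/K[0,0],(v-K[1,2])/K[1,1],1])
    return c+r*(z-c[2])/r[2]
def proj(f,p): return cv2.projectPoints(np.atleast_2d(np.array(p,float)),f["rvec"],f["tvec"],f["mtx"],None)[0][:,0]
E
python3 - <<'E'
from h import *
f=ld("top0");im=f["image"][:,:,::-1]
a=cv2.resize(im[205:305,210:380],None,fx=4.5,fy=4.5,interpolation=cv2.INTER_CUBIC);cv2.imwrite("pics/cropA.png",a)
g=ld("scene0");im2=g["image"][:,:,::-1]
b=cv2.resize(im2[250:360,170:270],None,fx=4,fy=4,interpolation=cv2.INTER_CUBIC)
c=cv2.resize(im[230:310,400:480],None,fx=4,fy=4,interpolation=cv2.INTER_CUBIC)
c=cv2.copyMakeBorder(c,0,440-320,0,0,0);cv2.imwrite("pics/cropB.png",np.hstack([b,c]))
P=pw(f)
hsv=cv2.cvtColor(f["image"],cv2.COLOR_RGB2HSV)
def blob(hsv,lo,hi,box,P,nm):
    m=cv2.inRange(hsv,lo,hi);k=np.zeros_like(m);k[box[1]:box[3],box[0]:box[2]]=1;m=m*k
    v,u=np.nonzero(m);print(nm,len(u),u.mean(),v.mean(),np.median(P[v,u],0));return u,v
u,v=blob(hsv,(5,140,140),(18,255,255),(235,240,275,275),P,"dot top")
print("dot plane",plane(f,u.mean(),v.mean(),.038))
hs2=cv2.cvtColor(g["image"],cv2.COLOR_RGB2HSV);P2=pw(g)
u,v=blob(hs2,(5,140,140),(18,255,255),(345,210,375,230),P2,"dot scene")
print("dot plane",plane(g,u.mean(),v.mean(),.038))
E
```

```text
dot top 22 248.86363636363637 258.54545454545456 [0.47932566 0.23143624 0.03994683]
dot plane [0.47952465 0.23187748 0.038     ]
dot scene 14 360.0 217.28571428571428 [0.4789252  0.23151269 0.03952729]
dot plane [0.47783487 0.23334027 0.038     ]
```

View pics/cropA.png

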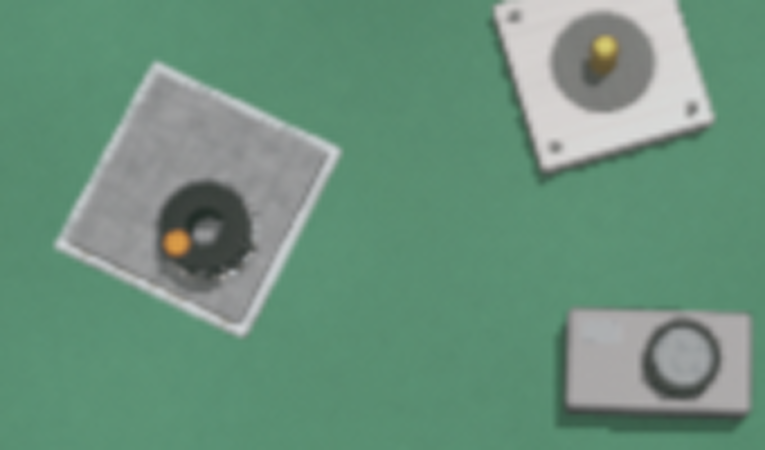

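View pics/cropB.png

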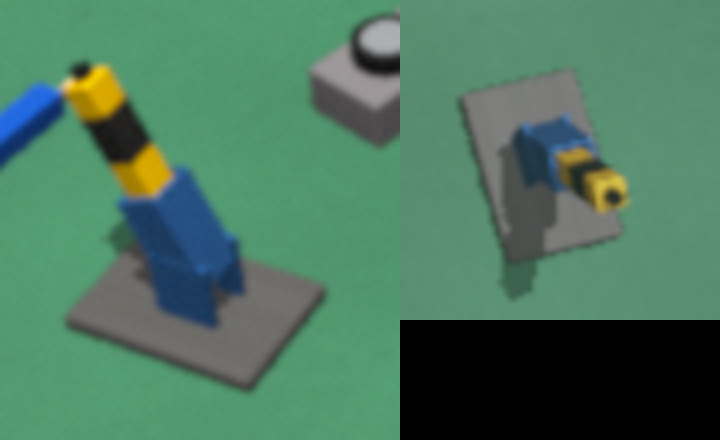

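Crop A shows the ring with the orange dot at about (176,242) and the pin at (603,45). Crop B shows the yellow probe with its dark band, leaning in the blue socket. Both choices are confirmed.

Run:
```python
from h import *
from scipy.optimize import least_squares
f=ld("top0");P=pw(f);g=ld("scene0");P2=pw(g)
def circ(p,r):
    s=least_squares(lambda c:np.hypot(p[:,0]-c[0],p[:,1]-c[1])-r,p[:,:2].mean(0),loss="soft_l1",f_scale=.001);return s.x
# sleeve: dark pixels with z .030-.045 near
for nm,f_,P_ in(("top",f,P),("scene",g,P2)):
    m=(abs(P_[...,2]-.038)<.006)&(np.hypot(P_[...,0]-.485,P_[...,1]-.215)<.05)
    q=P_[m];print(nm,len(q),q.mean(0),q.min(0),q.max(0))
    m2=m.astype(np.uint8)
    # outer boundary via contour hull
    v,u=np.nonzero(m2);h=cv2.convexHull(np.c_[u,v].astype(np.int32))[:,0]
    w=np.array([plane(f_,a,b,.038) for a,b in h]);(c,r)=cv2.minEnclosingCircle(w[:,:2].astype(np.float32));print(" enclosing",c,r)
# gauge
    m=(abs(P_[...,2]-.018)<.004)&(np.hypot(P_[...,0]-.56,P_[...,1]-.03)<.09)
    v,u=np.nonzero(m);w=np.array([plane(f_,a,b,.018) for a,b in zip(u,v)])[:,:2]
    rc=cv2.minAreaRect(w.astype(np.float32));print(" gauge rect",rc)
    m=(P_[...,2]>.03)&(P_[...,2]<.06)&(np.hypot(P_[...,0]-rc[0][0],P_[...,1]-rc[0][1])<.03)
    q=P_[m];print(" pin",len(q),q.mean(0),q.max(0), q[q[:,2]>.044].mean(0))
# stand
    m=(abs(P_[...,2]-.010)<.004)&(np.hypot(P_[...,0]-.46,P_[...,1]+.16)<.10)
    v,u=np.nonzero(m);print(" stand n",len(u))
    if len(u):
        w=np.array([plane(f_,a,b,.010) for a,b in zip(u,v)])[:,:2];print(" ",cv2.minAreaRect(w.astype(np.float32)))
    m=(P_[...,2]>.03)&(np.hypot(P_[...,0]-.46,P_[...,1]+.16)<.12);q=P_[m];print(" tall",len(q),q.min(0),q.max(0),q[q[:,2]>.13].mean(0))
for n,(u,v) in dict(jar=(441,181),cup=(161,175),lens=(260,172),cam=(361,285)).items(): print(n,P[v,u])
```

```text
top 299 [0.48990456 0.21826343 0.03846246] [0.46453898 0.19295515 0.03208299] [0.51466622 0.24268052 0.04365246]
 enclosing (0.4900268018245697, 0.21880006790161133) 0.026376264169812202
 gauge rect ((0.6021175384521484, 0.007523134350776672), (0.10111275315284729, 0.09968243539333344), 20.470495223999023)
 pin 37 [0.60080773 0.00721419 0.04642984] [0.60722372 0.01370762 0.05673545] [0.60223514 0.00696822 0.04963726]
 stand n 773
  ((0.45760607719421387, -0.16360583901405334), (0.19096846878528595, 0.18284276127815247), 17.944387435913086)
 tall 686 [ 0.40760207 -0.25008084  0.03006179] [ 0.50970991 -0.04111513  0.15091647] [ 0.44705171 -0.23841739  0.14110703]
scene 225 [0.49105599 0.21506994 0.0380216 ] [0.46422484 0.18836399 0.03203699] [0.51540173 0.24473198 0.04267862]
 enclosing (0.4920470118522644, 0.215450257062912) 0.03082689829170704
 gauge rect ((0.603076696395874, 0.004628285765647888), (0.10163555294275284, 0.10622300952672958), 20.708065032958984)
 pin 65 [0.60366857 0.00369126 0.04231264] [0.61031081 0.01477808 0.05319814] [0.6030085  0.00447236 0.04777489]
 stand n 789
  ((0.4632805585861206, -0.16138827800750732), (0.1121259555220604, 0.1943989396095276), 19.084049224853516)
 tall 1378 [ 0.40554842 -0.25077761  0.03001034] [ 0.51039041 -0.04025818  0.14917405] [ 0.4506722  -0.24148022  0.13921667]
jar [ 0.70193827 -0.22890786  0.06425968]
cup [0.6685647  0.4650166  0.07233432]
lens [0.70607179 0.22634884 0.03679826]
cam [ 0.43156957 -0.04473909  0.04442637]
```

Measured positions, with the two cameras agreeing within about 3 mm:
- Sleeve centre: (0.490, 0.218). The dot is 17.4 mm off axis, which matches the stated 17.5.
- Pin: (0.602, 0.006).

Next I move above the sleeve for a wrist view.

>>> step_arm([
  {"tx": -0.02,"ty": 0.03,"tz": 0.004},
  {"tx": -0.05,"ty": 0.07,"tz": 0.01},
  {"tx": -0.08,"ty": 0.11,"tz": 0.016},
  {"tx": -0.107,"ty": 0.15,"tz": 0.022},
  {"tx": -0.134,"ty": 0.19,"tz": 0.028},
  {"tx": -0.161,"ty": 0.228,"tz": 0.034},
  {"tx": -0.188,"ty": 0.267,"tz": 0.04},
  {"tx": -0.215,"ty": 0.305,"tz": 0.046},
  {"tx": -0.242,"ty": 0.343,"tz": 0.052},
  {"tx": -0.27,"ty": 0.382,"tz": 0.058},
])

```text
invalid input
```

>>> step_arm([
  {"tx": -0.02,"ty": 0.03,"tz": 0.005},
  {"tx": -0.03,"ty": 0.044,"tz": 0.006},
  {"tx": -0.033,"ty": 0.047,"tz": 0.006},
  {"tx": -0.033,"ty": 0.047,"tz": 0.006},
])

```text
invalid input
```

```bash
cat >> h.py <<'E'
def grabw(bot,n):
    s=bot.get_state();f=bot.grab_frame("wrist");f["pos"]=s["position"];f["rot"]=s["ee_rot"];pickle.dump(f,open(f"pics/{n}.pkl","wb"));cv2.imwrite(f"pics/{n}.png",f["image"][:,:,::-1]);print(s["t"],s["position"],s["ee_rot"].round(4).tolist(),s["qpos"].round(1),s["force"].round(2),s["gripper_width"]);return f
def wray(f,u,v):
    K=f["mtx"];a=(np.asarray(u,float)-K[0,2])/K[0,0];b=(np.asarray(v,float)-K[1,2])/K[1,1];r=np.hypot(a,b)+1e-12
    d=np.stack([np.sin(r)*a/r,np.sin(r)*b/r,np.cos(r)],-1)
    T=f["hand_eye"];return (d@T[:3,:3].T)@f["rot"].T, f["pos"]+f["rot"]@T[:3,3]
def wplane(f,u,v,z):
    d,c=wray(f,u,v);return c+d*((z-c[2])/d[...,2])[...,None]
def wpw(f):
    v,u=np.mgrid[0:480,0:640];d,c=wray(f,u,v)
    fw=f["rot"]@f["hand_eye"][:3,2]
    return c+d*(f["depth"]/(d@fw))[...,None]
def wproj(f,p):
    T=f["hand_eye"];q=((np.atleast_2d(p)-f["pos"])@f["rot"]-T[:3,3])@T[:3,:3]
    r=np.hypot(q[:,0],q[:,1]);th=np.arctan2(r,q[:,2]);K=f["mtx"]
    return np.c_[K[0,2]+K[0,0]*th*q[:,0]/r,K[1,2]+K[1,1]*th*q[:,1]/r]
E
python3 - <<'E'
from h import *
from station import bot
f=grabw(bot,"w1")
hsv=cv2.cvtColor(f["image"],cv2.COLOR_RGB2HSV);m=cv2.inRange(hsv,(5,130,120),(20,255,255))
n,l,st,ce=cv2.connectedComponentsWithStats(m)
for i in range(1,n):
    if st[i,4]>30: print(st[i],ce[i],wplane(f,*ce[i],.038))
P=wpw(f)
E
```

```text
0.15 [0.13991052 0.60905746 0.40416748] [[0.2239, 0.9746, -0.0002], [0.9746, -0.2239, -0.001], [-0.001, 0.0, -1.0]] [-78.4  19.1  -3.7  83.7   1.2  77.3  -5.1] [-0.49  1.11 -0.54] 0.08719469971153003
[129 303  12  47 159] [132.32704403 328.73584906] [0.22455723 0.35331363 0.038     ]
[510 303  12  47 164] [517.60365854 328.31097561] [0.32625552 0.80037922 0.038     ]
[470 458   5  17  52] [471.69230769 466.03846154] [0.5707701  0.73927004 0.038     ]
```

View pics/w1.png

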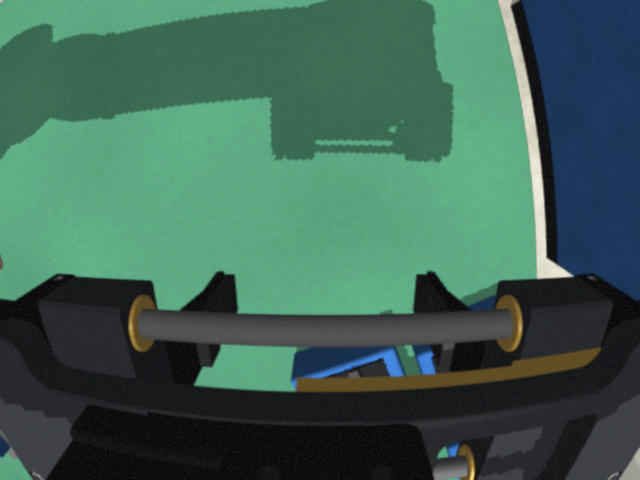

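The moves were refused as invalid and the arm has not moved. I'll try again with all six keys in each row.

>>> step_arm([
  {"tx": -0.02,"ty": 0.03,"tz": 0.004,"wx": 0,"wy": 0,"wz": 0},
  {"tx": -0.05,"ty": 0.07,"tz": 0.01,"wx": 0,"wy": 0,"wz": 0},
])

```text
t: 0.4
position: [0.1954, 0.5455, 0.3942]
ee_rot: [[0.22, 0.976, -0.001], [0.976, -0.22, 0.0], [0.0, -0.001, -1.0]]
force: [2.1, -1.0, 1.1]
gripper_width: 0.0871
```

>>> step_arm([
  {"tx": -0.028,"ty": 0.04,"tz": 0.006,"wx": 0,"wy": 0,"wz": 0},
  {"tx": -0.056,"ty": 0.08,"tz": 0.012,"wx": 0,"wy": 0,"wz": 0},
  {"tx": -0.084,"ty": 0.12,"tz": 0.018,"wx": 0,"wy": 0,"wz": 0},
  {"tx": -0.112,"ty": 0.16,"tz": 0.024,"wx": 0,"wy": 0,"wz": 0},
  {"tx": -0.14,"ty": 0.2,"tz": 0.03,"wx": 0,"wy": 0,"wz": 0},
  {"tx": -0.168,"ty": 0.24,"tz": 0.036,"wx": 0,"wy": 0,"wz": 0},
  {"tx": -0.196,"ty": 0.28,"tz": 0.042,"wx": 0,"wy": 0,"wz": 0},
  {"tx": -0.224,"ty": 0.32,"tz": 0.048,"wx": 0,"wy": 0,"wz": 0},
  {"tx": -0.245,"ty": 0.35,"tz": 0.053,"wx": 0,"wy": 0,"wz": 0},
  {"tx": -0.253,"ty": 0.359,"tz": 0.054,"wx": 0,"wy": 0,"wz": 0},
])

```text
t: 1.4
position: [0.4921, 0.2142, 0.3402]
ee_rot: [[0.229, 0.973, 0.0], [0.973, -0.229, -0.002], [-0.002, 0.001, -1.0]]
force: [-0.7, 0.1, 0.6]
gripper_width: 0.0869
```

>>> step_arm([
  {"tx": 0,"ty": 0,"tz": 0,"wx": 0,"wy": 0,"wz": 0},
  {"tx": 0,"ty": 0,"tz": 0,"wx": 0,"wy": 0,"wz": 0},
])

```text
t: 1.6
position: [0.4892, 0.2193, 0.3408]
ee_rot: [[0.223, 0.975, -0.0], [0.975, -0.223, 0.001], [0.001, -0.001, -1.0]]
force: [-0.2, 0.5, 0.5]
gripper_width: 0.087
```

Run:
```python
from h import *
from station import bot
f=grabw(bot,"w2")
hsv=cv2.cvtColor(f["image"],cv2.COLOR_RGB2HSV);m=cv2.inRange(hsv,(5,130,120),(20,255,255))
n,l,st,ce=cv2.connectedComponentsWithStats(m)
for i in range(1,n):
    if st[i,4]>30: print(st[i],ce[i],wplane(f,*ce[i],.038))
```

```text
1.6 [0.48922703 0.21933253 0.34081502] [[0.2226, 0.9749, -0.0005], [0.9749, -0.2226, 0.0006], [0.0005, -0.0006, -1.0]] [-43.9  10.4  16.6 102.9  -3.3  67.2  50.9] [-0.17  0.5   0.45] 0.08700394360387122
[331 204  16  16 129] [338.79844961 211.44186047] [0.47790078 0.23297483 0.038     ]
[128 303  12  47 160] [132.44375 326.1125 ] [0.54206564 0.01593729 0.038     ]
[511 303  11  47 160] [517.725 328.025] [0.62747195 0.37971619 0.038     ]
[470 457   5  19  55] [471.63636364 466.47272727] [0.82852099 0.32978639 0.038     ]
```

View pics/w2.png

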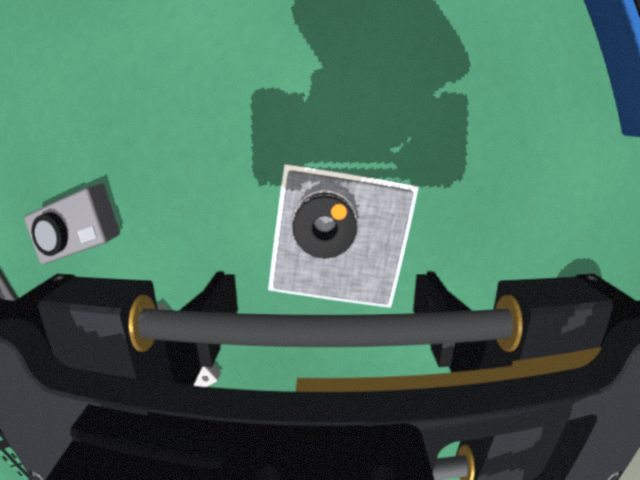

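The wrist view shows the sleeve at about (325,225) with its dot at (339,211), centred on the pad between the fingers. I fit its top circle, taking the bore and the outer edge separately.

Run:
```python
from h import *
f=ld("w2");im=f["image"]
hsv=cv2.cvtColor(im,cv2.COLOR_RGB2HSV)
g=cv2.cvtColor(im,cv2.COLOR_RGB2GRAY)
P=wpw(f)
m=(abs(P[...,2]-.038)<.005)&(np.hypot(P[...,0]-.49,P[...,1]-.219)<.05)
v,u=np.nonzero(m);print(len(u),np.median(P[m][:,2]))
w=wplane(f,u,v,.038);h=cv2.convexHull(w[:,:2].astype(np.float32))[:,0];print(cv2.fitEllipse(h),cv2.minEnclosingCircle(h))
# bore: bright inside near centre
b=(~m);k=np.zeros_like(b);c=wproj(f,[[.4895,.2187,.038]])[0];print(c)
vv,uu=np.mgrid[0:480,0:640];q=b&(np.hypot(uu-c[0],vv-c[1])<16);v,u=np.nonzero(q);print(len(u),u.mean(),v.mean() if len(v) else 0)
if len(u):print(wplane(f,u.mean(),v.mean(),.038))
s=cv2.resize(im[170:280,270:390,::-1],None,fx=5,fy=5,interpolation=cv2.INTER_CUBIC);cv2.imwrite("pics/w2c.png",s)
```

```text
2810 0.03793984939212913
((0.48761850595474243, 0.21923822164535522), (0.051575399935245514, 0.05224590003490448), 83.98945617675781) ((0.48752450942993164, 0.21914952993392944), 0.02652803435921669)
[324.26474376 229.38792076]
413 324.3050847457627 226.95641646489105
[0.48757457 0.21917412 0.038     ]
```

View pics/w2c.png

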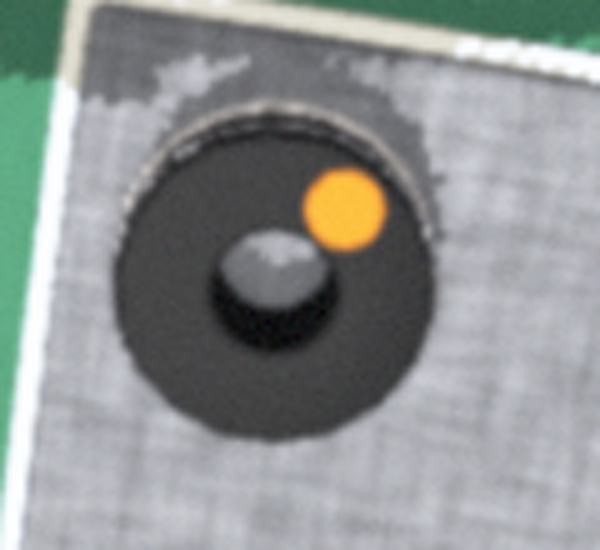

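The crop shows the ring with its bore and the dot up and to the right. The fitted diameter is 52 mm and the centre is (0.4876, 0.2192). Before grasping, I look at the pin from the same relative viewpoint so that any hand-eye bias cancels.

>>> step_arm([
  {"tx": -0.03,"ty": 0.026,"tz": -0.002,"wx": 0,"wy": 0,"wz": 0},
  {"tx": -0.064,"ty": 0.056,"tz": -0.004,"wx": 0,"wy": 0,"wz": 0},
  {"tx": -0.098,"ty": 0.086,"tz": -0.006,"wx": 0,"wy": 0,"wz": 0},
  {"tx": -0.132,"ty": 0.116,"tz": -0.008,"wx": 0,"wy": 0,"wz": 0},
  {"tx": -0.162,"ty": 0.142,"tz": -0.01,"wx": 0,"wy": 0,"wz": 0},
  {"tx": -0.182,"ty": 0.16,"tz": -0.012,"wx": 0,"wy": 0,"wz": 0},
  {"tx": -0.182,"ty": 0.16,"tz": -0.012,"wx": 0,"wy": 0,"wz": 0},
  {"tx": -0.182,"ty": 0.16,"tz": -0.012,"wx": 0,"wy": 0,"wz": 0},
])

```text
t: 2.45
position: [0.605, 0.0064, 0.3526]
ee_rot: [[0.223, 0.975, -0.0], [0.975, -0.223, 0.001], [0.001, -0.001, -1.0]]
force: [-0.1, 0.9, 0.6]
gripper_width: 0.0874
```

Run:
```python
from h import *
from station import bot
f=grabw(bot,"w3")
im=f["image"];c=wproj(f,[[.6025,.006,.05]])[0];print(c)
P=wpw(f)
m=(abs(P[...,2]-.05)<.003)&(np.hypot(P[...,0]-.602,P[...,1]-.006)<.02)
v,u=np.nonzero(m);print(len(u),u.mean(),v.mean(),wplane(f,u.mean(),v.mean(),.05),P[m].mean(0))
m=(abs(P[...,2]-.018)<.003)&(np.hypot(P[...,0]-.602,P[...,1]-.006)<.08)
v,u=np.nonzero(m);w=wplane(f,u,v,.018)[:,:2].astype(np.float32);print(cv2.minAreaRect(w))
a,b=int(c[0]),int(c[1]);s=cv2.resize(im[b-70:b+70,a-80:a+80,::-1],None,fx=4,fy=4,interpolation=cv2.INTER_CUBIC);cv2.imwrite("pics/w3c.png",s)
```

```text
2.45 [0.6050211  0.00644955 0.35261253] [[0.2225, 0.9749, -0.0004], [0.9749, -0.2225, 0.0009], [0.0008, -0.0006, -1.0]] [-25.3  19.2  25.4  92.2  -8.6  70.6  78.8] [-0.09  0.94  0.57] 0.08744684174617134
[323.6104114  226.06675613]
173 324.4393063583815 222.91907514450867 [0.60015814 0.00720488 0.05      ] [0.60031215 0.0071687  0.04939226]
((0.6003455519676208, 0.007291927933692932), (0.10008876770734787, 0.10023190826177597), 20.326570510864258)
```

View pics/w3.png

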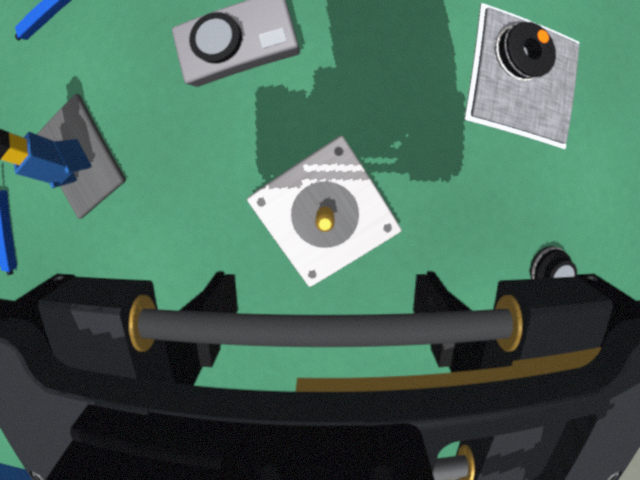

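View pics/w3c.png

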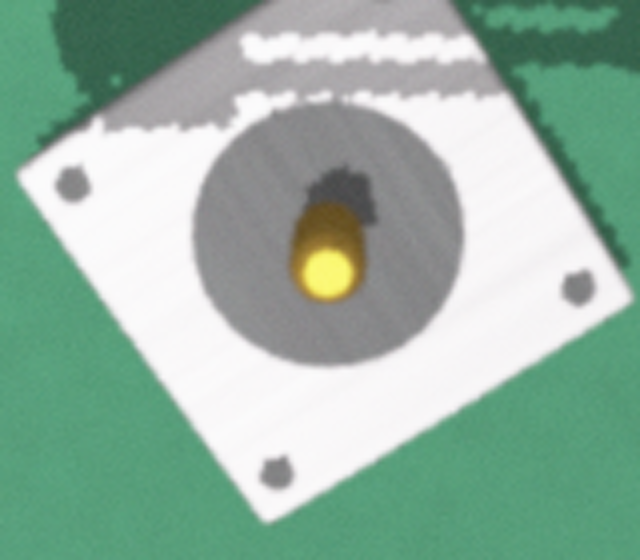

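In the wrist frame the pin is at (0.6003, 0.0072), and the tip and block agree. The sleeve-to-pin shift is (0.1127, −0.2120); the top camera gives (0.112, −0.2115). I go back and grasp the sleeve.

>>> step_arm([
  {"tx": 0.03,"ty": -0.026,"tz": 0.005,"wx": 0,"wy": 0,"wz": 0},
  {"tx": 0.064,"ty": -0.056,"tz": 0.02,"wx": 0,"wy": 0,"wz": 0},
  {"tx": 0.098,"ty": -0.086,"tz": 0.04,"wx": 0,"wy": 0,"wz": 0},
  {"tx": 0.132,"ty": -0.116,"tz": 0.055,"wx": 0,"wy": 0,"wz": 0},
  {"tx": 0.162,"ty": -0.142,"tz": 0.07,"wx": 0,"wy": 0,"wz": 0},
  {"tx": 0.1815,"ty": -0.16,"tz": 0.09,"wx": 0,"wy": 0,"wz": 0},
  {"tx": 0.1815,"ty": -0.16,"tz": 0.11,"wx": 0,"wy": 0,"wz": 0},
  {"tx": 0.1815,"ty": -0.16,"tz": 0.125,"wx": 0,"wy": 0,"wz": 0},
  {"tx": 0.1815,"ty": -0.16,"tz": 0.125,"wx": 0,"wy": 0,"wz": 0},
  {"tx": 0.1815,"ty": -0.16,"tz": 0.125,"wx": 0,"wy": 0,"wz": 0},
])

```text
t: 3.5
position: [0.4892, 0.2187, 0.2282]
ee_rot: [[0.222, 0.975, -0.0], [0.975, -0.222, 0.0], [0.0, -0.0, -1.0]]
force: [0.3, 0.2, 0.1]
gripper_width: 0.087
```

Run:
```python
from h import *
from station import bot
f=grabw(bot,"w4")
print((f["rot"].T@(np.array([.4876,.2192,.196])-f["pos"])).round(4))
```

```text
3.5 [0.489214   0.21872238 0.22824519] [[0.2221, 0.975, -0.0002], [0.975, -0.2221, 0.0005], [0.0004, -0.0003, -1.0]] [-43.6  18.1  16.9 108.9  -6.5  53.9  53.5] [0.25 0.17 0.08] 0.0869942390918354
[ 0.0001 -0.0017  0.0322]
```

View pics/w4.png

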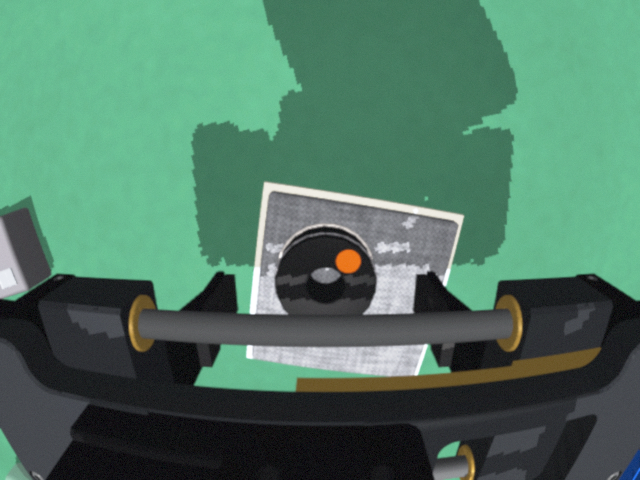

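The sleeve is centred between the fingers, at about (325,283). I descend and close.

>>> step_arm([
  {"tx": 0,"ty": -0.0005,"tz": 0.01,"wx": 0,"wy": 0,"wz": 0},
  {"tx": 0,"ty": -0.0005,"tz": 0.022,"wx": 0,"wy": 0,"wz": 0},
  {"tx": 0,"ty": -0.0005,"tz": 0.03,"wx": 0,"wy": 0,"wz": 0},
  {"tx": 0,"ty": -0.0005,"tz": 0.032,"wx": 0,"wy": 0,"wz": 0},
  {"tx": 0,"ty": -0.0005,"tz": 0.032,"wx": 0,"wy": 0,"wz": 0},
])

```text
t: 4.05
position: [0.4893, 0.2175, 0.1952]
ee_rot: [[0.224, 0.975, -0.001], [0.975, -0.224, -0.001], [-0.001, -0.001, -1.0]]
force: [0.1, -0.0, -0.7]
gripper_width: 0.0869
```

>>> step_arm([
  {"tx": 0,"ty": 0,"tz": 0,"wx": 0,"wy": 0,"wz": 0},
  {"tx": 0,"ty": 0,"tz": 0,"wx": 0,"wy": 0,"wz": 0},
  {"tx": 0,"ty": 0,"tz": 0,"wx": 0,"wy": 0,"wz": 0},
  {"tx": 0,"ty": 0,"tz": 0,"wx": 0,"wy": 0,"wz": 0},
  {"tx": 0,"ty": 0,"tz": 0,"wx": 0,"wy": 0,"wz": 0},
  {"tx": 0,"ty": 0,"tz": 0,"wx": 0,"wy": 0,"wz": 0},
  {"tx": 0,"ty": 0,"tz": 0,"wx": 0,"wy": 0,"wz": 0},
  {"tx": 0,"ty": 0,"tz": 0,"wx": 0,"wy": 0,"wz": 0},
], jaw=0.03, squeeze=20)

```text
t: 4.85
position: [0.4894, 0.2178, 0.1959]
ee_rot: [[0.224, 0.975, 0.0], [0.975, -0.224, 0.0], [0.0, 0.0, -1.0]]
force: [0.3, 0.4, 1.6]
gripper_width: 0.0523
```

Gripped at 52.3 mm. I lift 60 mm and carry the sleeve to above the pin, with the TCP target at (0.6023, 0.0067).

>>> step_arm([
  {"tx": 0,"ty": 0,"tz": -0.015,"wx": 0,"wy": 0,"wz": 0},
  {"tx": 0,"ty": 0,"tz": -0.04,"wx": 0,"wy": 0,"wz": 0},
  {"tx": -0.015,"ty": 0.013,"tz": -0.06,"wx": 0,"wy": 0,"wz": 0},
  {"tx": -0.045,"ty": 0.039,"tz": -0.065,"wx": 0,"wy": 0,"wz": 0},
  {"tx": -0.075,"ty": 0.065,"tz": -0.065,"wx": 0,"wy": 0,"wz": 0},
  {"tx": -0.105,"ty": 0.091,"tz": -0.065,"wx": 0,"wy": 0,"wz": 0},
  {"tx": -0.135,"ty": 0.118,"tz": -0.065,"wx": 0,"wy": 0,"wz": 0},
  {"tx": -0.16,"ty": 0.14,"tz": -0.065,"wx": 0,"wy": 0,"wz": 0},
  {"tx": -0.175,"ty": 0.153,"tz": -0.065,"wx": 0,"wy": 0,"wz": 0},
  {"tx": -0.1805,"ty": 0.1574,"tz": -0.065,"wx": 0,"wy": 0,"wz": 0},
])

```text
t: 5.85
position: [0.6027, 0.0039, 0.2604]
ee_rot: [[0.227, 0.974, -0.0], [0.974, -0.227, -0.001], [-0.001, -0.0, -1.0]]
force: [-0.2, 0.4, -2.2]
gripper_width: 0.0521
```

>>> step_arm([
  {"tx": 0,"ty": 0,"tz": 0,"wx": 0,"wy": 0,"wz": 0},
  {"tx": 0,"ty": 0,"tz": 0,"wx": 0,"wy": 0,"wz": 0},
  {"tx": 0,"ty": 0,"tz": 0,"wx": 0,"wy": 0,"wz": 0},
])

```text
t: 6.15
position: [0.602, 0.0082, 0.2607]
ee_rot: [[0.222, 0.975, -0.0], [0.975, -0.222, 0.001], [0.001, -0.001, -1.0]]
force: [-0.5, -0.0, -1.4]
gripper_width: 0.0518
```

Run:
```python
from h import *
from station import bot
f=grabw(bot,"w5")
print((f["rot"].T@(np.array([.6023,.0067,.2025])-f["pos"])).round(4))
for n in("top","scene"):
    g=bot.grab_frame(n);pickle.dump(g,open(f"pics/{n}5.pkl","wb"))
    c=proj(g,[[.602,.007,.07]])[0].astype(int);s=g["image"][c[1]-50:c[1]+50,c[0]-60:c[0]+60,::-1];cv2.imwrite(f"pics/{n}5.png",cv2.resize(s,None,fx=5,fy=5,interpolation=cv2.INTER_CUBIC))
```

```text
6.15 [0.60196627 0.00824857 0.2606584 ] [[0.2218, 0.9751, -0.0005], [0.9751, -0.2217, 0.0008], [0.0007, -0.0006, -1.0]] [-23.9  24.   23.4  97.8 -10.7  60.5  80.2] [-0.52 -0.01 -1.41] 0.05182617313359983
[-0.0015  0.0007  0.0582]
```

View pics/scene5.png

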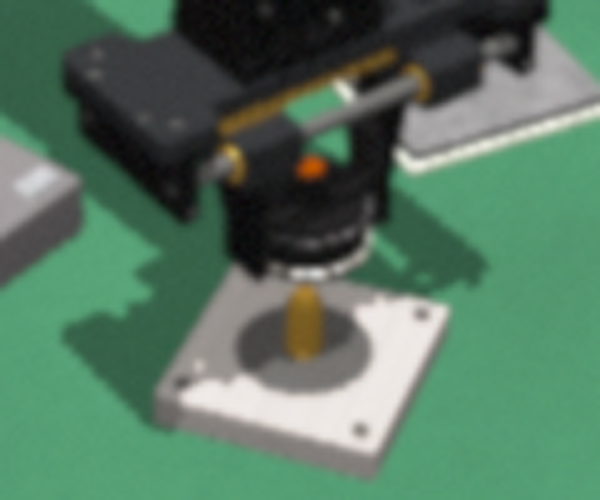

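View pics/w5.png

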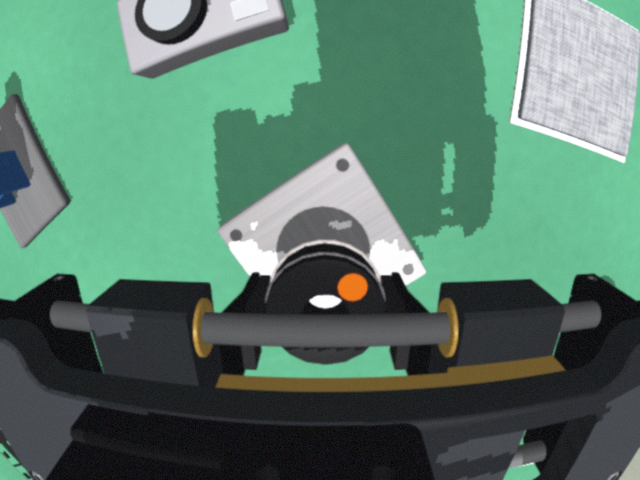

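The sleeve is held level above the pin. I check where it sits in the hand using the dot and the upper edge before lowering.

Run:
```python
from h import *
f=ld("w5");im=f["image"];zt=f["pos"][2]-.196+.038
hsv=cv2.cvtColor(im,cv2.COLOR_RGB2HSV);m=cv2.inRange(hsv,(5,130,120),(20,255,255));m[:,:300]=0;m[:260]=0;m[310:]=0;m[:,400:]=0
v,u=np.nonzero(m);d=wplane(f,u.mean(),v.mean(),zt);print(u.mean(),v.mean(),d)
P=wpw(f);print("depth z at dot",np.median(P[m>0],0),zt)
td=f["rot"].T@(d-f["pos"]);print("dot tool",td)
a=ld("w2");da=np.array([.4779,.2330]);off=a["rot"].T@np.r_[da-np.array([.4876,.2192]),0];off*= .0175/np.linalg.norm(off);print("off",off,"centre tool",td-off)
pin=f["rot"].T@(np.array([.6003,.0072,.05])-f["pos"]);print("pin tool",pin)
# block corner check in this frame
m=(abs(P[...,2]-.018)<.003)&(np.hypot(P[...,0]-.602,P[...,1]-.006)<.08)
v,u=np.nonzero(m);w=wplane(f,u,v,.018)[:,:2].astype(np.float32);print(cv2.minAreaRect(w))
```

```text
352.2372634643377 286.7059679767103 [0.59008275 0.02241121 0.1026584 ]
depth z at dot [0.58987132 0.02246705 0.1030659 ] 0.10265840475800161
dot tool [ 0.01106342 -0.01462586  0.15801735]
off [ 1.17175176e-02 -1.29980609e-02  1.38815371e-05] centre tool [-0.0006541  -0.0016278   0.15800347]
pin tool [-0.00154055 -0.00125579  0.21065823]
((0.6001564264297485, 0.007316470146179199), (0.09945478290319443, 0.09983928501605988), 20.127689361572266)
```

>>> step_arm([
  {"tx": -0.0012,"ty": 0.0005,"tz": 0.005,"wx": 0,"wy": 0,"wz": 0},
  {"tx": -0.0012,"ty": 0.0005,"tz": 0.013,"wx": 0,"wy": 0,"wz": 0},
  {"tx": -0.0012,"ty": 0.0005,"tz": 0.02,"wx": 0,"wy": 0,"wz": 0},
  {"tx": -0.0012,"ty": 0.0005,"tz": 0.025,"wx": 0,"wy": 0,"wz": 0},
  {"tx": -0.0012,"ty": 0.0005,"tz": 0.03,"wx": 0,"wy": 0,"wz": 0},
  {"tx": -0.0012,"ty": 0.0005,"tz": 0.034,"wx": 0,"wy": 0,"wz": 0},
])

```text
t: 6.9
position: [0.6025, 0.0054, 0.2262]
ee_rot: [[0.224, 0.975, -0.0], [0.975, -0.224, 0.0], [0.0, -0.0, -1.0]]
force: [-0.7, 0.3, -1.0]
gripper_width: 0.0522
```

Run:
```python
from h import *
from station import bot
f=grabw(bot,"w6")
print((f["rot"].T@(np.array([.6023,.0067,.204])-f["pos"])).round(4))
g=bot.grab_frame("scene")
c=proj(g,[[.602,.007,.07]])[0].astype(int);s=g["image"][c[1]-50:c[1]+50,c[0]-60:c[0]+60,::-1];cv2.imwrite(f"pics/scene6.png",cv2.resize(s,None,fx=5,fy=5,interpolation=cv2.INTER_CUBIC))
```

```text
6.9 [0.60253007 0.00542406 0.22619397] [[0.2238, 0.9746, -0.0004], [0.9746, -0.2238, 0.0002], [0.0001, -0.0004, -1.0]] [-23.1  26.5  22.8  99.1 -11.9  56.9  81.2] [-0.71  0.35 -1.  ] 0.052180856825504135
[ 0.0012 -0.0005  0.0222]
```

View pics/scene6.png

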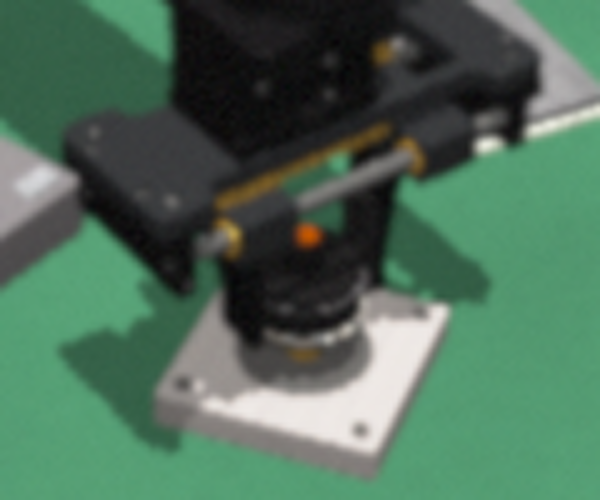

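The pin has entered the bore and no contact force shows. I keep lowering.

>>> step_arm([
  {"tx": 0.0004,"ty": -0.0003,"tz": 0.005,"wx": 0,"wy": 0,"wz": 0},
  {"tx": 0.0008,"ty": -0.0003,"tz": 0.011,"wx": 0,"wy": 0,"wz": 0},
  {"tx": 0.0008,"ty": -0.0003,"tz": 0.016,"wx": 0,"wy": 0,"wz": 0},
  {"tx": 0.0008,"ty": -0.0003,"tz": 0.019,"wx": 0,"wy": 0,"wz": 0},
  {"tx": 0.0008,"ty": -0.0003,"tz": 0.0205,"wx": 0,"wy": 0,"wz": 0},
  {"tx": 0.0008,"ty": -0.0003,"tz": 0.0205,"wx": 0,"wy": 0,"wz": 0},
])

```text
t: 7.6
position: [0.6024, 0.0061, 0.2061]
ee_rot: [[0.224, 0.975, -0.0], [0.975, -0.224, -0.0], [-0.0, -0.0, -1.0]]
force: [-1.0, 0.3, -1.4]
gripper_width: 0.0519
```

>>> step_arm([
  {"tx": 0,"ty": 0,"tz": 0.001,"wx": 0,"wy": 0,"wz": 0},
  {"tx": 0,"ty": 0,"tz": 0.002,"wx": 0,"wy": 0,"wz": 0},
  {"tx": 0,"ty": 0,"tz": 0.002,"wx": 0,"wy": 0,"wz": 0},
])

```text
t: 7.9
position: [0.6024, 0.0061, 0.2042]
ee_rot: [[0.224, 0.975, -0.0], [0.975, -0.224, 0.0], [0.0, -0.0, -1.0]]
force: [-0.2, -0.4, -2.2]
gripper_width: 0.0523
```

>>> step_arm([
  {"tx": 0,"ty": 0,"tz": 0.0007,"wx": 0,"wy": 0,"wz": 0},
  {"tx": 0,"ty": 0,"tz": 0.001,"wx": 0,"wy": 0,"wz": 0},
])

```text
t: 8.1
position: [0.6026, 0.006, 0.2039]
ee_rot: [[0.224, 0.975, 0.0], [0.975, -0.224, 0.0], [0.0, 0.0, -1.0]]
force: [-4.1, 0.1, 7.7]
gripper_width: 0.0519
```

Contact force rose to about 8 N at the seat height, so the sleeve is down. I release in place and look.

>>> step_arm([
  {"tx": 0,"ty": 0,"tz": -0.001,"wx": 0,"wy": 0,"wz": 0},
  {"tx": 0,"ty": 0,"tz": -0.001,"wx": 0,"wy": 0,"wz": 0},
  {"tx": 0,"ty": 0,"tz": -0.001,"wx": 0,"wy": 0,"wz": 0},
  {"tx": 0,"ty": 0,"tz": -0.001,"wx": 0,"wy": 0,"wz": 0},
  {"tx": 0,"ty": 0,"tz": -0.001,"wx": 0,"wy": 0,"wz": 0},
  {"tx": 0,"ty": 0,"tz": -0.001,"wx": 0,"wy": 0,"wz": 0},
], jaw=0.087)

```text
t: 8.7
position: [0.6025, 0.0061, 0.2042]
ee_rot: [[0.224, 0.975, 0.0], [0.975, -0.224, 0.0], [0.0, 0.0, -1.0]]
force: [0.9, -0.8, -0.2]
gripper_width: 0.0856
```

>>> step_arm([
  {"tx": 0,"ty": 0,"tz": -0.01,"wx": 0,"wy": 0,"wz": 0},
  {"tx": 0,"ty": 0,"tz": -0.04,"wx": 0,"wy": 0,"wz": 0},
  {"tx": 0,"ty": 0,"tz": -0.08,"wx": 0,"wy": 0,"wz": 0},
  {"tx": 0,"ty": 0,"tz": -0.12,"wx": 0,"wy": 0,"wz": 0},
  {"tx": 0,"ty": 0,"tz": -0.14,"wx": 0,"wy": 0,"wz": 0},
  {"tx": 0,"ty": 0,"tz": -0.14,"wx": 0,"wy": 0,"wz": 0},
  {"tx": 0,"ty": 0,"tz": -0.14,"wx": 0,"wy": 0,"wz": 0},
])

```text
t: 9.4
position: [0.6024, 0.0061, 0.3448]
ee_rot: [[0.224, 0.975, 0.001], [0.975, -0.224, 0.0], [0.001, 0.001, -1.0]]
force: [0.4, -0.1, -0.3]
gripper_width: 0.0869
```

Run:
```python
from h import *
from station import bot
f=grabw(bot,"w7")
hsv=cv2.cvtColor(f["image"],cv2.COLOR_RGB2HSV);m=cv2.inRange(hsv,(5,130,120),(20,255,255));m[300:]=0
P=wpw(f)
n,l,st,ce=cv2.connectedComponentsWithStats(m)
for i in range(1,n):
    if st[i,4]>30: print(st[i],ce[i],wplane(f,*ce[i],.046),np.median(P[l==i],0))
m=(abs(P[...,2]-.046)<.003)&(np.hypot(P[...,0]-.602,P[...,1]-.006)<.05)
v,u=np.nonzero(m);w=wplane(f,u,v,.046);h=cv2.convexHull(w[:,:2].astype(np.float32))[:,0];print(cv2.fitEllipse(h));q=P[m];A=np.c_[q[:,:2]-[.602,.006],np.ones(len(q))];print(np.linalg.lstsq(A,q[:,2],rcond=None)[0])
for n in("top","scene"):
    g=bot.grab_frame(n);pickle.dump(g,open(f"pics/{n}7.pkl","wb"))
    if n=="scene":
        c=proj(g,[[.602,.007,.04]])[0].astype(int);s=g["image"][c[1]-50:c[1]+50,c[0]-60:c[0]+60,::-1];cv2.imwrite(f"pics/{n}7.png",cv2.resize(s,None,fx=5,fy=5,interpolation=cv2.INTER_CUBIC))
```

```text
9.4 [0.6023646  0.00605121 0.344792  ] [[0.2239, 0.9746, 0.0009], [0.9746, -0.2239, 0.0004], [0.0006, 0.0007, -1.0]] [-24.9  19.1  24.8  93.1  -8.5  69.6  78.7] [ 0.37 -0.07 -0.3 ] 0.08693453722113861
[331 204  17  16 223] [339.21076233 211.42600897] [0.59060976 0.01999437 0.046     ] [0.59047181 0.02008065 0.04632456]
[319 219  16   9  38] [327.63157895 221.81578947] [0.59664331 0.00949572 0.046     ] [0.59558971 0.01002931 0.04677241]
((0.6009470224380493, 0.006292595062404871), (0.051007308065891266, 0.05143951624631882), 73.03522491455078)
[-7.58217125e-04 -5.75802730e-05  4.59298666e-02]
```

View pics/w7.png

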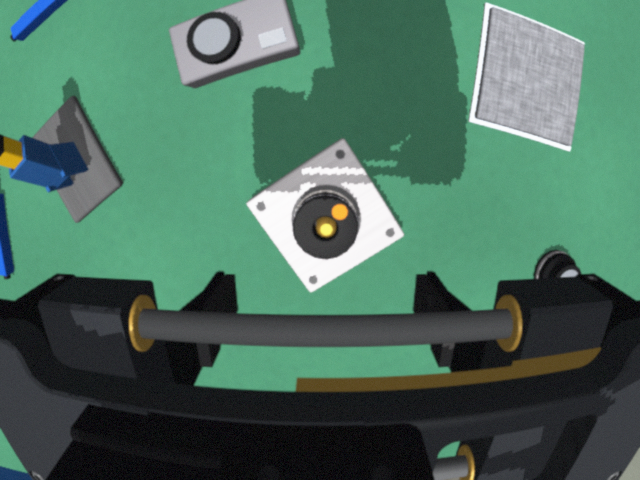

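View pics/scene7.png

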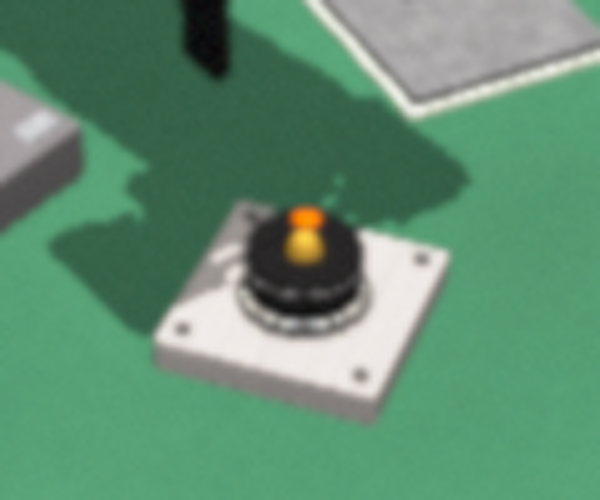

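The sleeve is seated flat: top plane at 45.9 mm with slopes near 0. The dot is at (0.5906, 0.0200) in the wrist frame. Now I measure the probe and stand.

Run:
```python
from h import *
for n in("top7","scene7","w7"):
    f=ld(n);P=wpw(f) if n=="w7" else pw(f);hsv=cv2.cvtColor(f["image"],cv2.COLOR_RGB2HSV)
    reg=(np.hypot(P[...,0]-.46,P[...,1]+.21)<.12)&(f["depth"]>0)
    y=cv2.inRange(hsv,(18,120,80),(35,255,255))>0
    q=P[reg&y&(P[...,2]>.06)];print(n,"yellow",len(q),q[q[:,2]>.125].mean(0) if len(q) else 0,q[q[:,2]<.105].mean(0) if len(q) else 0)
    gr=(hsv[...,1]<90)&reg&(abs(P[...,2]-.010)<.004)
    v,u=np.nonzero(gr)
    w=(wplane(f,u,v,.010) if n=="w7" else np.array([plane(f,a,b,.01) for a,b in zip(u,v)]))[:,:2].astype(np.float32)
    k=np.hypot(*(w-np.median(w,0)).T)<.08;print("  base",len(w),cv2.minAreaRect(w[k]))
    bl=reg&(cv2.inRange(hsv,(100,120,40),(125,255,255))>0)&(P[...,2]>.03);q=P[bl];print("  blue",len(q),q.mean(0),q.max(0))
```

```text
top7 yellow 107 [ 0.4482098  -0.23711745  0.13959412] [ 0.47234368 -0.22903706  0.09452735]
  base 818 ((0.4853585958480835, -0.2269623577594757), (0.1104004755616188, 0.07545141130685806), 17.53868293762207)
  blue 148 [ 0.48432043 -0.22053902  0.0665508 ] [ 0.50729971 -0.209482    0.09485524]
scene7 yellow 274 [ 0.45262585 -0.2413915   0.13566907] [ 0.47146804 -0.23572282  0.09325538]
  base 1083 ((0.4868914783000946, -0.22970908880233765), (0.11145586520433426, 0.07799416780471802), 17.86331558227539)
  blue 521 [ 0.49060419 -0.23247207  0.05922017] [ 0.51023237 -0.20860551  0.0885554 ]
w7 yellow 512 [nan nan nan] [ 0.4677961  -0.22744892  0.09205574]
  base 4332 ((0.4839444160461426, -0.22522702813148499), (0.11002383381128311, 0.07664955407381058), 17.24433135986328)
  blue 2199 [ 0.4841287  -0.2197739   0.06131003] [ 0.50750976 -0.20684637  0.08850884]<stdin>:6: RuntimeWarning: Mean of empty slice.
  ret = um.true_divide(
```

The stand base is centred at about (0.4855, −0.227) with its long axis at 17.5°, so the probe's top leans along (−0.954, −0.30). All three cameras agree and the base measures 110×75. Joint 7 would run near its limit at the direct yaw, so I use the equivalent half-turned grasp. I turn while moving to a high look pose over the stand.

>>> step_arm([
  {"tx": -0.02,"ty": -0.006,"tz": -0.015,"wx": 0,"wy": 0,"wz": 8},
  {"tx": -0.05,"ty": -0.016,"tz": -0.03,"wx": 0,"wy": 0,"wz": 16.5},
  {"tx": -0.08,"ty": -0.025,"tz": -0.045,"wx": 0,"wy": 0,"wz": 25},
  {"tx": -0.11,"ty": -0.035,"tz": -0.06,"wx": 0,"wy": 0,"wz": 33.5},
  {"tx": -0.14,"ty": -0.044,"tz": -0.07,"wx": 0,"wy": 0,"wz": 42},
  {"tx": -0.17,"ty": -0.054,"tz": -0.075,"wx": 0,"wy": 0,"wz": 50.5},
  {"tx": -0.2,"ty": -0.063,"tz": -0.075,"wx": 0,"wy": 0,"wz": 59},
  {"tx": -0.23,"ty": -0.073,"tz": -0.075,"wx": 0,"wy": 0,"wz": 67.5},
  {"tx": -0.255,"ty": -0.081,"tz": -0.075,"wx": 0,"wy": 0,"wz": 76},
  {"tx": -0.267,"ty": -0.085,"tz": -0.075,"wx": 0,"wy": 0,"wz": 84},
])

```text
t: 10.55
position: [0.4582, -0.2374, 0.4186]
ee_rot: [[0.992, -0.13, -0.001], [-0.13, -0.992, 0.0], [-0.001, 0.0, -1.0]]
force: [1.0, -0.0, 0.0]
gripper_width: 0.0869
```

>>> step_arm([
  {"tx": 0,"ty": 0,"tz": 0,"wx": 0,"wy": 0,"wz": 8},
  {"tx": 0,"ty": 0,"tz": 0,"wx": 0,"wy": 0,"wz": 16.5},
  {"tx": 0,"ty": 0,"tz": 0,"wx": 0,"wy": 0,"wz": 25},
  {"tx": 0,"ty": 0,"tz": 0,"wx": 0,"wy": 0,"wz": 33.5},
  {"tx": 0,"ty": 0,"tz": 0,"wx": 0,"wy": 0,"wz": 42},
  {"tx": 0,"ty": 0,"tz": 0,"wx": 0,"wy": 0,"wz": 50.5},
  {"tx": 0,"ty": 0,"tz": 0,"wx": 0,"wy": 0,"wz": 59},
  {"tx": 0,"ty": 0,"tz": 0,"wx": 0,"wy": 0,"wz": 65.5},
  {"tx": 0,"ty": 0,"tz": 0,"wx": 0,"wy": 0,"wz": 65.5},
  {"tx": 0,"ty": 0,"tz": 0,"wx": 0,"wy": 0,"wz": 65.5},
])

```text
t: 11.55
position: [0.4598, -0.235, 0.4188]
ee_rot: [[0.305, -0.952, -0.001], [-0.952, -0.305, 0.0], [-0.0, 0.001, -1.0]]
force: [0.5, -0.6, 0.1]
gripper_width: 0.0871
```

Run:
```python
from h import *
from station import bot
f=grabw(bot,"w8")
P=wpw(f);hsv=cv2.cvtColor(f["image"],cv2.COLOR_RGB2HSV)
reg=(np.hypot(P[...,0]-.46,P[...,1]+.21)<.12)&(f["depth"]>0)
gr=(hsv[...,1]<90)&reg&(abs(P[...,2]-.010)<.004);v,u=np.nonzero(gr);w=wplane(f,u,v,.01)[:,:2].astype(np.float32);k=np.hypot(*(w-np.median(w,0)).T)<.09;print(cv2.minAreaRect(w[k]))
q=P[reg&(P[...,2]>.135)];print(len(q),q.mean(0),q.max(0))
```

```text
11.55 [ 0.4597786  -0.23498371  0.41876275] [[0.3051, -0.9523, -0.001], [-0.9523, -0.3051, 0.0001], [-0.0004, 0.0009, -1.0]] [-21.9   4.6  46.9 100.8  -3.5  76.1 -46.5] [ 0.46 -0.63  0.09] 0.08705410552568246
((0.48411136865615845, -0.22779539227485657), (0.1093490794301033, 0.07467029988765717), 17.742868423461914)
106973 [ 0.48040433 -0.22917327  0.33495286] [ 0.52140597 -0.13574827  0.36260238]
```

View pics/w8.png

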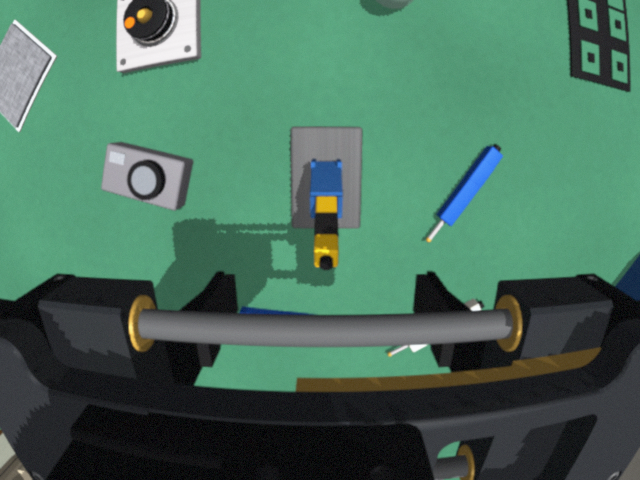

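The stand is aligned with the tool axes, and the probe runs straight down the image at u≈325 with its knob at (325,262). I compute the axis from knob and band points.

Run:
```python
from h import *
f=ld("w8");hsv=cv2.cvtColor(f["image"],cv2.COLOR_RGB2HSV);P=wpw(f)
reg=np.zeros((480,640),bool);reg[190:275,305:345]=1
y=(cv2.inRange(hsv,(18,120,60),(35,255,255))>0)&reg
k=reg&(hsv[...,2]<70)
n,l,st,ce=cv2.connectedComponentsWithStats(k.astype(np.uint8))
for i in range(1,n):
    if st[i,4]>15: print(st[i],ce[i],np.median(P[l==i],0))
a=np.array([-.403,-.127,.906])
q=P[y];print("yellow",len(q),np.median(q,0))
tl=(q-f["pos"])@f["rot"];print("tool x range",tl[:,0].min(),tl[:,0].max(),np.median(tl[:,0]))
print("knob plane",wplane(f,325.,262.5,.146))
c=np.array([.4841,-.2278,.05])
for s in(0,.053,.068,.083,.1,.106): print(s,(c+s*a).round(4),wproj(f,c+s*a).round(1))
s=f["image"][110:290,265:385,::-1];cv2.imwrite("pics/w8c.png",cv2.resize(s,None,fx=3.3,fy=3.3,interpolation=cv2.INTER_CUBIC))
```

```text
[314 213  24  22 466] [325.5751073  223.68025751] [ 0.46266355 -0.23403154  0.11692207]
[320 256  13  14 152] [325.70394737 262.69736842] [ 0.44211746 -0.24077604  0.14574231]
yellow 1027 [ 0.45488955 -0.23538079  0.13384241]
tool x range -0.009492252217983145 0.009245984346439574 0.0004383913509907352
knob plane [ 0.4420185  -0.24024051  0.146     ]
0 [ 0.4841 -0.2278  0.05  ] [[326.  183.2]]
0.053 [ 0.4627 -0.2345  0.098 ] [[326.1 218.1]]
0.068 [ 0.4567 -0.2364  0.1116] [[326.1 229.8]]
0.083 [ 0.4507 -0.2383  0.1252] [[326.1 242.4]]
0.1 [ 0.4438 -0.2405  0.1406] [[326.1 257.9]]
0.106 [ 0.4414 -0.2413  0.146 ] [[326.1 263.7]]
```

View pics/w8c.png

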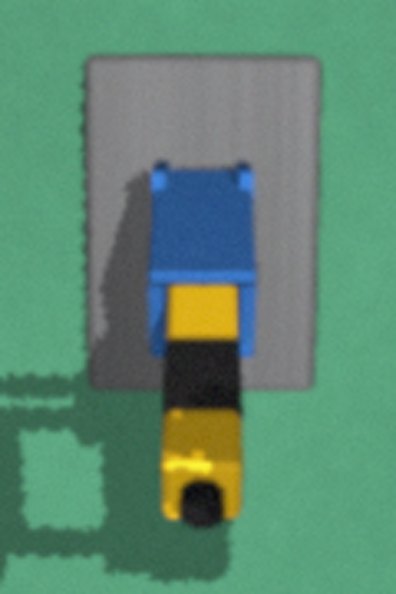

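The stand model predicts the knob at (0.4414, −0.2413, 0.146) and I measure (0.4421, −0.2408, 0.1457), so they agree to within 1 mm. I grasp at 68 mm up the barrel, tilted 25°. First I go to a pre-pose 70 mm above.

>>> step_arm([
  {"tx": 0,"ty": 0.014,"tz": 0.012,"wx": 5,"wy": 0,"wz": 0},
  {"tx": 0,"ty": 0.032,"tz": 0.035,"wx": 11,"wy": 0,"wz": 0},
  {"tx": 0,"ty": 0.05,"tz": 0.055,"wx": 17,"wy": 0,"wz": 0},
  {"tx": 0,"ty": 0.066,"tz": 0.075,"wx": 22,"wy": 0,"wz": 0},
  {"tx": 0,"ty": 0.0723,"tz": 0.088,"wx": 25,"wy": 0,"wz": 0},
  {"tx": 0,"ty": 0.0723,"tz": 0.088,"wx": 25,"wy": 0,"wz": 0},
  {"tx": 0,"ty": 0.0723,"tz": 0.088,"wx": 25,"wy": 0,"wz": 0},
  {"tx": 0,"ty": 0.0723,"tz": 0.088,"wx": 25,"wy": 0,"wz": 0},
])

```text
t: 12.4
position: [0.3918, -0.2567, 0.3322]
ee_rot: [[0.303, -0.864, 0.403], [-0.953, -0.276, 0.127], [0.001, -0.422, -0.907]]
force: [-0.2, -0.2, -0.2]
gripper_width: 0.087
```

Run:
```python
from h import *
from station import bot
f=grabw(bot,"w9")
a=np.array([-.403,-.127,.906]);c=np.array([.4845,-.2276,.05])
print((f["rot"].T@(c+(.068+.164)*a-f["pos"])).round(4), "axis in tool",(f["rot"].T@a).round(4))
for n in("top","scene"):
    g=bot.grab_frame(n);pickle.dump(g,open(f"pics/{n}9.pkl","wb"))
    cc=proj(g,[[.45,-.24,.12]])[0].astype(int);s=g["image"][cc[1]-60:cc[1]+60,cc[0]-65:cc[0]+65,::-1];cv2.imwrite(f"pics/{n}9.png",cv2.resize(s,None,fx=4,fy=4,interpolation=cv2.INTER_CUBIC))
```

```text
12.4 [ 0.39183698 -0.25674717  0.33218197] [[0.3034, -0.8637, 0.4025], [-0.9528, -0.2757, 0.1268], [0.0014, -0.422, -0.9066]] [-19.8  -7.3  52.6 120.6 -17.8  49.1 -29. ] [-0.18 -0.16 -0.19] 0.08700441844841789
[-0.0001  0.0312  0.0649] axis in tool [ 0.000e+00  7.000e-04 -9.997e-01]
```

View pics/w9.png

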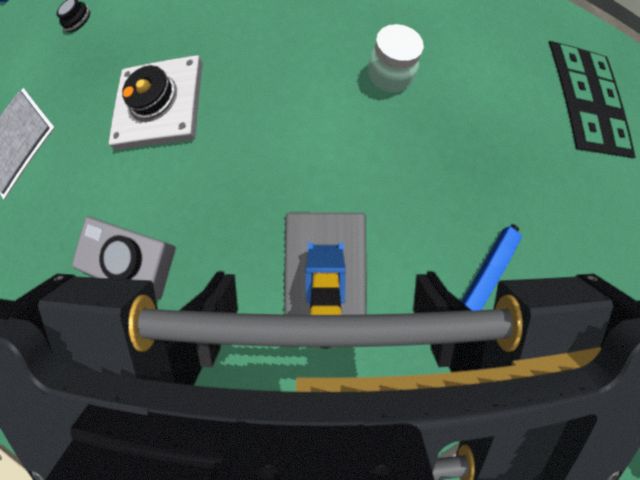

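View pics/scene9.png

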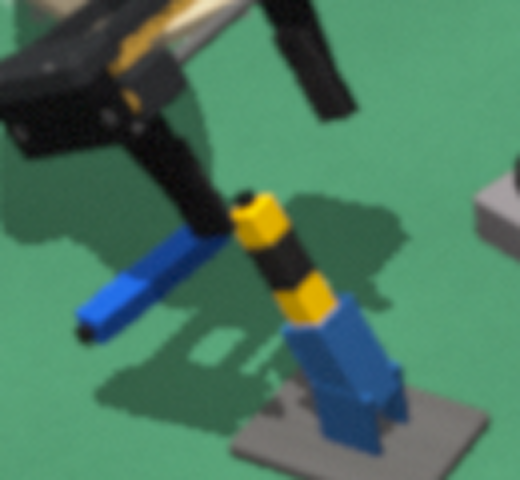

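The fingers straddle the probe, with the gripper and probe axes aligned to 0.04°. I descend to the grasp and close.

>>> step_arm([
  {"tx": 0,"ty": 0.008,"tz": 0.0165,"wx": 0,"wy": 0,"wz": 0},
  {"tx": 0,"ty": 0.017,"tz": 0.036,"wx": 0,"wy": 0,"wz": 0},
  {"tx": 0,"ty": 0.025,"tz": 0.052,"wx": 0,"wy": 0,"wz": 0},
  {"tx": 0,"ty": 0.03,"tz": 0.062,"wx": 0,"wy": 0,"wz": 0},
  {"tx": 0,"ty": 0.031,"tz": 0.0645,"wx": 0,"wy": 0,"wz": 0},
  {"tx": 0,"ty": 0.031,"tz": 0.0645,"wx": 0,"wy": 0,"wz": 0},
  {"tx": 0,"ty": 0.031,"tz": 0.0645,"wx": 0,"wy": 0,"wz": 0},
])

```text
t: 13.25
position: [0.3905, -0.2573, 0.2604]
ee_rot: [[0.302, -0.864, 0.404], [-0.953, -0.274, 0.127], [0.001, -0.423, -0.906]]
force: [-0.4, 0.6, -0.1]
gripper_width: 0.087
```

Run:
```python
from h import *
from station import bot
f=grabw(bot,"w10")
a=np.array([-.403,-.127,.906]);c=np.array([.4845,-.2276,.05])
print((f["rot"].T@(c+(.068+.164)*a-f["pos"])).round(4), "axis in tool",(f["rot"].T@a).round(4))
for n in("top","scene"):
    g=bot.grab_frame(n);pickle.dump(g,open(f"pics/{n}10.pkl","wb"))
    cc=proj(g,[[.45,-.24,.12]])[0].astype(int);s=g["image"][cc[1]-60:cc[1]+60,cc[0]-65:cc[0]+65,::-1];cv2.imwrite(f"pics/{n}10.png",cv2.resize(s,None,fx=4,fy=4,interpolation=cv2.INTER_CUBIC))
```

```text
13.25 [ 0.39047555 -0.25734902  0.26036269] [[0.3019, -0.8637, 0.4035], [-0.9533, -0.2738, 0.1273], [0.0006, -0.4231, -0.9061]] [-20.9   3.4  58.2 125.  -34.7  43.4 -12. ] [-0.43  0.55 -0.11] 0.08699293820513686
[-0.0001 -0.0005  0.0004] axis in tool [-1.000e-04 -5.000e-04 -9.997e-01]
```

View pics/scene10.png

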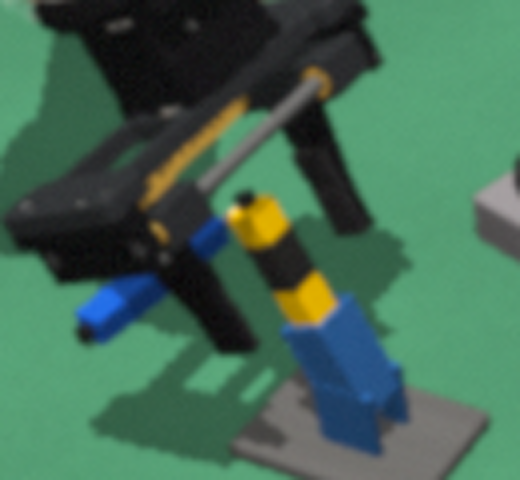

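View pics/w10.png

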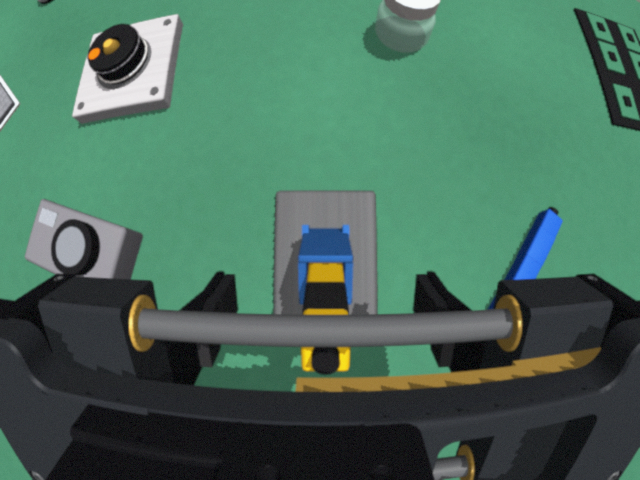

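The fingers are on either side of the dark band, with the probe centred. I close.

>>> step_arm([
  {"tx": 0,"ty": 0,"tz": 0,"wx": 0,"wy": 0,"wz": 0},
  {"tx": 0,"ty": 0,"tz": 0,"wx": 0,"wy": 0,"wz": 0},
  {"tx": 0,"ty": 0,"tz": 0,"wx": 0,"wy": 0,"wz": 0},
  {"tx": 0,"ty": 0,"tz": 0,"wx": 0,"wy": 0,"wz": 0},
  {"tx": 0,"ty": 0,"tz": 0,"wx": 0,"wy": 0,"wz": 0},
  {"tx": 0,"ty": 0,"tz": 0,"wx": 0,"wy": 0,"wz": 0},
  {"tx": 0,"ty": 0,"tz": 0,"wx": 0,"wy": 0,"wz": 0},
  {"tx": 0,"ty": 0,"tz": 0,"wx": 0,"wy": 0,"wz": 0},
  {"tx": 0,"ty": 0,"tz": 0,"wx": 0,"wy": 0,"wz": 0},
  {"tx": 0,"ty": 0,"tz": 0,"wx": 0,"wy": 0,"wz": 0},
], jaw=0.005, squeeze=25)

```text
t: 14.4
position: [0.3901, -0.2572, 0.2597]
ee_rot: [[0.302, -0.864, 0.403], [-0.953, -0.273, 0.128], [-0.0, -0.423, -0.906]]
force: [0.6, -0.4, -1.1]
gripper_width: 0.0176
```

Gripped at 17.6 mm. I pull out along the axis.

>>> step_arm([
  {"tx": 0,"ty": 0,"tz": -0.006,"wx": 0,"wy": 0,"wz": 0},
  {"tx": 0,"ty": 0,"tz": -0.015,"wx": 0,"wy": 0,"wz": 0},
  {"tx": 0,"ty": 0,"tz": -0.025,"wx": 0,"wy": 0,"wz": 0},
  {"tx": 0,"ty": 0,"tz": -0.035,"wx": 0,"wy": 0,"wz": 0},
  {"tx": 0,"ty": 0,"tz": -0.045,"wx": 0,"wy": 0,"wz": 0},
  {"tx": 0,"ty": 0,"tz": -0.055,"wx": 0,"wy": 0,"wz": 0},
  {"tx": 0,"ty": 0,"tz": -0.065,"wx": 0,"wy": 0,"wz": 0},
  {"tx": 0,"ty": 0,"tz": -0.075,"wx": 0,"wy": 0,"wz": 0},
  {"tx": 0,"ty": 0,"tz": -0.082,"wx": 0,"wy": 0,"wz": 0},
  {"tx": 0,"ty": 0,"tz": -0.085,"wx": 0,"wy": 0,"wz": 0},
])

```text
t: 15.4
position: [0.3557, -0.2682, 0.3372]
ee_rot: [[0.301, -0.864, 0.404], [-0.953, -0.273, 0.128], [0.0, -0.423, -0.906]]
force: [0.6, -0.1, -0.9]
gripper_width: 0.0174
```

Run:
```python
from h import *
from station import bot
f=grabw(bot,"w11")
for n in("top","scene"):
    g=bot.grab_frame(n);pickle.dump(g,open(f"pics/{n}11.pkl","wb"))
    cc=proj(g,[[.45,-.24,.12]])[0].astype(int);s=g["image"][cc[1]-75:cc[1]+60,cc[0]-65:cc[0]+65,::-1];cv2.imwrite(f"pics/{n}11.png",cv2.resize(s,None,fx=4,fy=4,interpolation=cv2.INTER_CUBIC))
```

```text
15.4 [ 0.35567523 -0.26819697  0.33717035] [[0.3015, -0.8638, 0.4036], [-0.9535, -0.2732, 0.1276], [0.0, -0.4233, -0.906]] [-17.1 -12.8  51.9 122.5 -12.6  50.7 -30.3] [ 0.6  -0.07 -0.88] 0.017434002548255847
```

View pics/scene11.png

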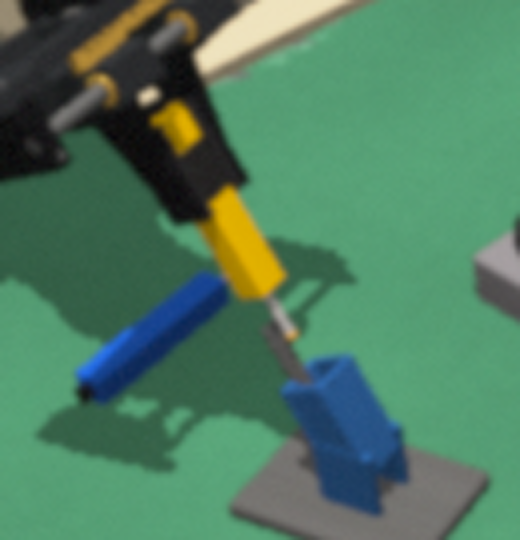

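The probe is out and straight in the fingers, with its tip clear of the socket. I gather the dot's position from several views before choosing the target.

Run:
```python
from h import *
for n in("top7","scene7","top9","scene9","top11","scene11","w7","w8","w9","w10"):
    f=ld(n);W=n[0]=="w"
    P=wpw(f) if W else pw(f);hsv=cv2.cvtColor(f["image"],cv2.COLOR_RGB2HSV)
    m=(cv2.inRange(hsv,(3,150,120),(18,255,255))>0)&(np.hypot(P[...,0]-.59,P[...,1]-.02)<.015)
    v,u=np.nonzero(m)
    # sleeve top face
    t=(abs(P[...,2]-.046)<.0025)&(np.hypot(P[...,0]-.602,P[...,1]-.007)<.035)
    if len(u)<3: print(n,len(u));continue
    d=wplane(f,u.mean(),v.mean(),.046) if W else plane(f,u.mean(),v.mean(),.046)
    print(n,len(u),d[:2].round(4),"depth",np.median(P[m],0).round(4),"topface",P[t].mean(0).round(4),t.sum())
```

```text
top7 0
scene7 30 [0.5912 0.0211] depth [0.5933 0.0192 0.0474] topface [0.6035 0.0039 0.0464] 265
top9 13 [0.5927 0.0191] depth [0.592  0.0182 0.0475] topface [0.6042 0.0059 0.0463] 179
scene9 26 [0.5916 0.0207] depth [0.5929 0.0191 0.0473] topface [0.6033 0.0036 0.0465] 266
top11 14 [0.593  0.0192] depth [0.5926 0.0192 0.0468] topface [0.6022 0.0067 0.0462] 222
scene11 27 [0.5915 0.0204] depth [0.592  0.019  0.0472] topface [0.6035 0.0043 0.0465] 256
w7 68 [0.5907 0.0204] depth [0.5908 0.0209 0.0461] topface [0.6004 0.0066 0.0459] 2980
w8 97 [0.5907 0.0197] depth [0.5908 0.0198 0.0461] topface [0.5982 0.0041 0.0457] 1214
w9 93 [0.591  0.0198] depth [0.5908 0.0195 0.046 ] topface [0.6004 0.0043 0.0457] 1279
w10 104 [0.5909 0.0199] depth [0.5908 0.0196 0.0462] topface [0.5999 0.0036 0.0457] 1506
```

The views agree within 1.5 mm, so the dot is at about (0.5915, 0.0198). I compute the transfer in tool axes: lift first, then turn upright while travelling.

Run:
```python
from h import *
from station import bot
s=bot.get_state();Rm=s["ee_rot"];p=s["position"]
pts=[(.3557,-.2682,.385),(.37,-.25,.415),(.405,-.207,.415),(.44,-.165,.415),(.475,-.122,.415),(.51,-.079,.41),(.545,-.037,.40),(.572,-.004,.39),(.5915,.0198,.38)]
ang=[0,-3,-7.5,-12,-16.5,-21,-25,-25,-25]
for q,a in zip(pts,ang):
    print((Rm.T@(np.array(q)-p)).round(3),a, q)
zv=np.array([0,0,-1]);xv=np.array([.303,-.953,0]);T=np.c_[xv/np.linalg.norm(xv),np.cross(zv,xv/np.linalg.norm(xv)),zv]
print(R.from_matrix(Rm.T@T).as_rotvec(degrees=True))
```

```text
[ 0.    -0.02  -0.044] 0 (0.3557, -0.2682, 0.385)
[-0.013 -0.05  -0.063] -3 (0.37, -0.25, 0.415)
[-0.043 -0.092 -0.044] -7.5 (0.405, -0.207, 0.415)
[-0.073 -0.134 -0.024] -12 (0.44, -0.165, 0.415)
[-0.103 -0.176 -0.004] -16.5 (0.475, -0.122, 0.415)
[-0.134 -0.216  0.02 ] -21 (0.51, -0.079, 0.41)
[-0.163 -0.253  0.048] -25 (0.545, -0.037, 0.4)
[-0.186 -0.282  0.072] -25 (0.572, -0.004, 0.39)
[-0.203 -0.301  0.092] -25 (0.5915, 0.0198, 0.38)
[-2.50042654e+01 -2.64791776e-03 -7.96893599e-02]
```

>>> step_arm([
  {"tx": 0,"ty": -0.01,"tz": -0.022,"wx": 0,"wy": 0,"wz": 0},
  {"tx": 0,"ty": -0.02,"tz": -0.044,"wx": 0,"wy": 0,"wz": 0},
  {"tx": -0.013,"ty": -0.05,"tz": -0.063,"wx": -3,"wy": 0,"wz": 0},
  {"tx": -0.038,"ty": -0.085,"tz": -0.047,"wx": -7,"wy": 0,"wz": 0},
  {"tx": -0.063,"ty": -0.12,"tz": -0.031,"wx": -11,"wy": 0,"wz": 0},
  {"tx": -0.088,"ty": -0.155,"tz": -0.014,"wx": -15,"wy": 0,"wz": 0},
  {"tx": -0.113,"ty": -0.188,"tz": 0.004,"wx": -19,"wy": 0,"wz": 0},
  {"tx": -0.138,"ty": -0.221,"tz": 0.025,"wx": -22,"wy": 0,"wz": 0},
  {"tx": -0.163,"ty": -0.253,"tz": 0.048,"wx": -25,"wy": 0,"wz": 0},
  {"tx": -0.175,"ty": -0.268,"tz": 0.06,"wx": -25,"wy": 0,"wz": 0},
])

```text
t: 16.55
position: [0.5608, -0.0151, 0.3931]
ee_rot: [[0.307, -0.952, -0.005], [-0.952, -0.307, -0.0], [-0.001, 0.004, -1.0]]
force: [-1.2, 0.3, -0.0]
gripper_width: 0.0182
```

>>> step_arm([
  {"tx": 0,"ty": 0,"tz": 0,"wx": 0,"wy": 0,"wz": 0},
  {"tx": 0,"ty": 0,"tz": 0,"wx": 0,"wy": 0,"wz": 0},
  {"tx": 0,"ty": 0,"tz": 0,"wx": 0,"wy": 0,"wz": 0},
])

```text
t: 16.85
position: [0.5584, -0.0215, 0.3956]
ee_rot: [[0.3, -0.954, -0.0], [-0.954, -0.3, -0.0], [0.0, 0.0, -1.0]]
force: [-0.1, 0.5, -1.0]
gripper_width: 0.018
```

Run:
```python
from h import *
from station import bot
f=grabw(bot,"w12");print((f["rot"].T@(np.array([.5915,.0198,.36])-f["pos"])).round(4))
g=bot.grab_frame("scene");pickle.dump(g,open("pics/scene12.pkl","wb"))
cc=proj(g,[[.58,.01,.12]])[0].astype(int);s=g["image"][cc[1]-60:cc[1]+60,cc[0]-65:cc[0]+65,::-1];cv2.imwrite("pics/scene12.png",cv2.resize(s,None,fx=4,fy=4,interpolation=cv2.INTER_CUBIC))
```

```text
16.85 [ 0.5583806  -0.02148524  0.39561065] [[0.3002, -0.9539, -0.0001], [-0.9539, -0.3002, -0.0001], [0.0001, 0.0001, -1.0]] [-25.   11.1  25.8  96.   -5.   74.  -70.8] [-0.08  0.46 -1.05] 0.01802242735653053
[-0.0294 -0.044   0.0356]
```

View pics/scene12.png

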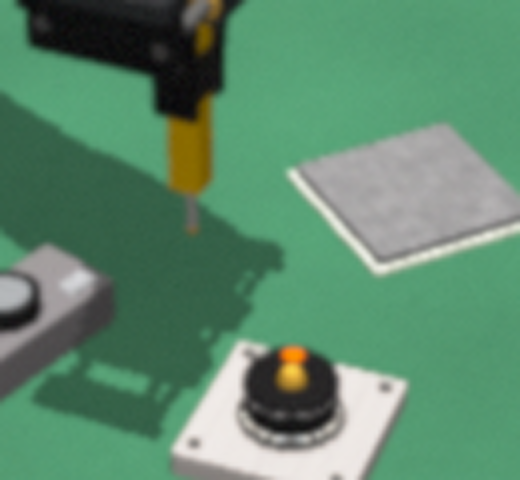

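View pics/w12.png

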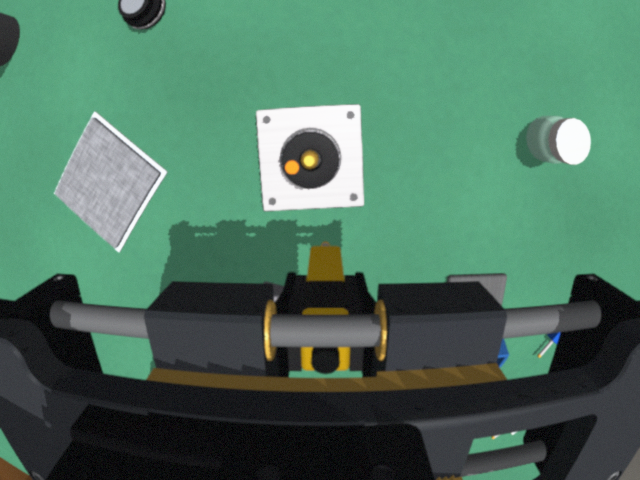

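The probe is upright in the fingers and the dot is in view. I move to hover with the tip about 27 mm above the dot.

>>> step_arm([
  {"tx": -0.006,"ty": -0.009,"tz": 0.008,"wx": 0,"wy": 0,"wz": 0},
  {"tx": -0.014,"ty": -0.022,"tz": 0.025,"wx": 0,"wy": 0,"wz": 0},
  {"tx": -0.022,"ty": -0.034,"tz": 0.042,"wx": 0,"wy": 0,"wz": 0},
  {"tx": -0.028,"ty": -0.042,"tz": 0.055,"wx": 0,"wy": 0,"wz": 0},
  {"tx": -0.0294,"ty": -0.044,"tz": 0.06,"wx": 0,"wy": 0,"wz": 0},
  {"tx": -0.0294,"ty": -0.044,"tz": 0.06,"wx": 0,"wy": 0,"wz": 0},
  {"tx": -0.0294,"ty": -0.044,"tz": 0.06,"wx": 0,"wy": 0,"wz": 0},
  {"tx": -0.0294,"ty": -0.044,"tz": 0.06,"wx": 0,"wy": 0,"wz": 0},
])

```text
t: 17.75
position: [0.5919, 0.0204, 0.3366]
ee_rot: [[0.301, -0.954, 0.001], [-0.954, -0.301, 0.0], [0.0, -0.001, -1.0]]
force: [-0.6, -0.9, -0.5]
gripper_width: 0.0184
```

Run:
```python
from h import *
from station import bot
f=grabw(bot,"w13");p=f["pos"];print((f["rot"].T@(np.array([.5915,.0198,.308])-p)).round(4))
for n in("scene","top"):
    g=bot.grab_frame(n);pickle.dump(g,open(f"pics/{n}13.pkl","wb"))
    tip=p+f["rot"][:,2]*.262
    print(n,"pred tip",tip.round(4),proj(g,tip),"dot",proj(g,[.5915,.0198,.046]), "barrel end",proj(g,p+f["rot"][:,2]*.232))
    cc=proj(g,[.595,.015,.07])[0].astype(int);s=g["image"][cc[1]-40:cc[1]+40,cc[0]-40:cc[0]+40,::-1];cv2.imwrite(f"pics/{n}13.png",cv2.resize(s,None,fx=7,fy=7,interpolation=cv2.INTER_CUBIC));print(cc)
```

```text
17.75 [0.5919018  0.02036193 0.33655451] [[0.3008, -0.9537, 0.0013], [-0.9537, -0.3008, 0.0002], [0.0002, -0.0013, -1.0]] [-26.2  18.2  24.1  95.2  -7.9  68.2 -72.7] [-0.64 -0.88 -0.5 ] 0.018385065214937296
[0.0004 0.0006 0.0286]
scene pred tip [0.5922 0.0204 0.0746] [[339.24127086 264.32802796]] dot [[338.64161405 274.72850006]] barrel end [[339.38396694 253.0380268 ]]
[338 267]
top pred tip [0.5922 0.0204 0.0746] [[338.28896348 215.71117102]] dot [[338.21569626 219.27644308]] barrel end [[338.62528057 212.15017961]]
[340 215]
```

View pics/scene13.png

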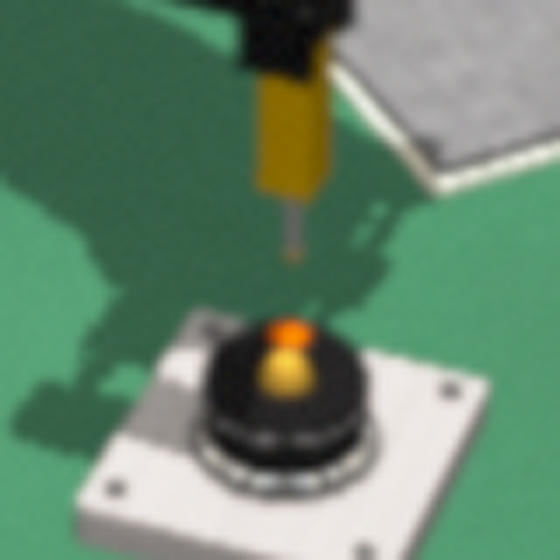

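View pics/w13.png

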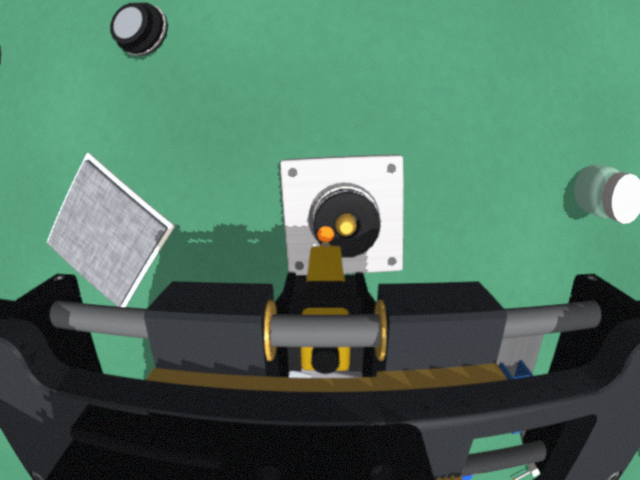

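The scene view shows the tip at pixel (339.9, 263.9); I predicted (339.2, 264.3). It is directly over the dot, and the wrist view agrees at u≈326. I lower to just above contact and take a force baseline.

>>> step_arm([
  {"tx": 0,"ty": 0,"tz": 0.006,"wx": 0,"wy": 0,"wz": 0},
  {"tx": 0,"ty": 0,"tz": 0.013,"wx": 0,"wy": 0,"wz": 0},
  {"tx": 0,"ty": 0,"tz": 0.019,"wx": 0,"wy": 0,"wz": 0},
  {"tx": 0,"ty": 0,"tz": 0.022,"wx": 0,"wy": 0,"wz": 0},
  {"tx": 0,"ty": 0,"tz": 0.024,"wx": 0,"wy": 0,"wz": 0},
  {"tx": 0,"ty": 0,"tz": 0.024,"wx": 0,"wy": 0,"wz": 0},
])

```text
t: 18.5
position: [0.5918, 0.0211, 0.3113]
ee_rot: [[0.302, -0.953, -0.0], [-0.953, -0.302, -0.0], [-0.0, 0.0, -1.0]]
force: [-0.5, -0.3, -0.2]
gripper_width: 0.0179
```

```bash
cat > avg.py <<'E'
from h import *
from station import bot
import sys
F=[];Z=[]
for i in range(6):
    g=bot.grab_frame("scene");s=bot.get_state();F.append(s["force"]);Z.append(s["position"])
print(s["t"],"F",np.mean(F,0).round(2),np.std(F,0).round(2),"pos",np.mean(Z,0).round(4),"w",s["gripper_width"],"zaxis",s["ee_rot"][:,2].round(4))
n=sys.argv[1];pickle.dump(g,open(f"pics/{n}.pkl","wb"));s=g["image"][227:307,298:378,::-1];cv2.imwrite(f"pics/{n}.png",cv2.resize(s,None,fx=7,fy=7,interpolation=cv2.INTER_CUBIC))
E
python3 avg.py s14
```

```text
18.8 F [ 0.26  0.33 -0.81] [0.38 0.44 0.25] pos [0.5919 0.0211 0.3118] w 0.017985056890706893 zaxis [ 4.e-04  2.e-04 -1.e+00]
```

View pics/s14.png

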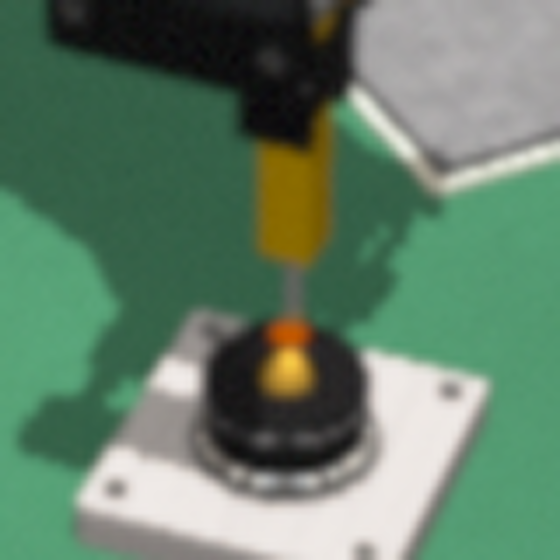

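The tip is just over the dot and the baseline Fz is −0.8 N. I shift sideways by 1.2 mm and lower in small steps.

>>> step_arm([
  {"tx": 0.0006,"ty": 0.0004,"tz": 0,"wx": 0,"wy": 0,"wz": 0},
  {"tx": 0.0012,"ty": 0.0005,"tz": 0.001,"wx": 0,"wy": 0,"wz": 0},
  {"tx": 0.0012,"ty": 0.0005,"tz": 0.002,"wx": 0,"wy": 0,"wz": 0},
  {"tx": 0.0012,"ty": 0.0005,"tz": 0.003,"wx": 0,"wy": 0,"wz": 0},
  {"tx": 0.0012,"ty": 0.0005,"tz": 0.004,"wx": 0,"wy": 0,"wz": 0},
  {"tx": 0.0012,"ty": 0.0005,"tz": 0.005,"wx": 0,"wy": 0,"wz": 0},
  {"tx": 0.0012,"ty": 0.0005,"tz": 0.005,"wx": 0,"wy": 0,"wz": 0},
])

```text
t: 19.5
position: [0.5918, 0.0198, 0.3066]
ee_rot: [[0.302, -0.953, -0.0], [-0.953, -0.302, 0.0], [-0.0, -0.0, -1.0]]
force: [-0.6, -0.5, 0.7]
gripper_width: 0.0179
```

```bash
python3 avg.py s15
```

```text
19.8 F [-0.2   0.03  0.57] [0.37 0.56 0.35] pos [0.5918 0.0198 0.3067] w 0.017557267050140542 zaxis [ 1.e-04  1.e-04 -1.e+00]
```

Fz rose by 1.4 N, so contact came at the expected height and the tip is pushed in about 1.5 mm. I go 3.7 mm further.

>>> step_arm([
  {"tx": 0,"ty": 0,"tz": 0.001,"wx": 0,"wy": 0,"wz": 0},
  {"tx": 0,"ty": 0,"tz": 0.002,"wx": 0,"wy": 0,"wz": 0},
  {"tx": 0,"ty": 0,"tz": 0.003,"wx": 0,"wy": 0,"wz": 0},
  {"tx": 0,"ty": 0,"tz": 0.0037,"wx": 0,"wy": 0,"wz": 0},
  {"tx": 0,"ty": 0,"tz": 0.0037,"wx": 0,"wy": 0,"wz": 0},
  {"tx": 0,"ty": 0,"tz": 0.0037,"wx": 0,"wy": 0,"wz": 0},
])

```text
t: 20.4
position: [0.5918, 0.0198, 0.303]
ee_rot: [[0.302, -0.953, 0.0], [-0.953, -0.302, 0.0], [-0.0, -0.0, -1.0]]
force: [-0.4, 0.3, 1.4]
gripper_width: 0.0177
```

```bash
python3 avg.py s16
python3 - <<'E'
from h import *
from station import bot
grabw(bot,"w16")
E
```

```text
20.7 F [-0.53  0.09  1.25] [0.33 0.45 0.56] pos [0.5918 0.0198 0.303 ] w 0.017992641465124512 zaxis [ 1.e-04  1.e-04 -1.e+00]
20.7 [0.59177588 0.01980292 0.30296276] [[0.3018, -0.9534, 0.0001], [-0.9534, -0.3018, 0.0001], [-0.0001, -0.0001, -1.0]] [-25.7  20.   23.7  97.2  -8.8  64.6 -72. ] [-0.1   0.54  1.45] 0.017992641465124512
```

View pics/s16.png

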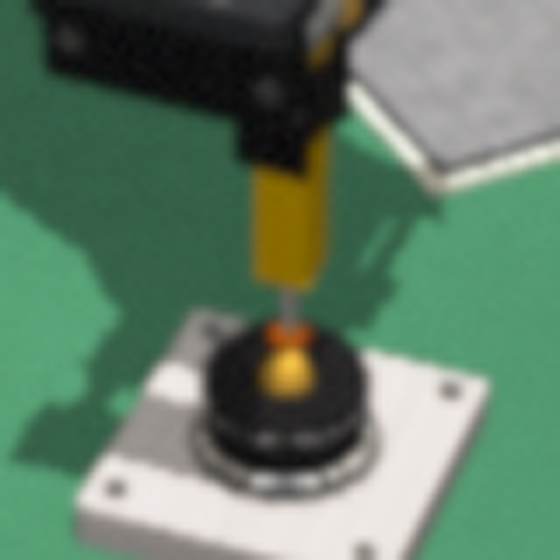

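View pics/w16.png

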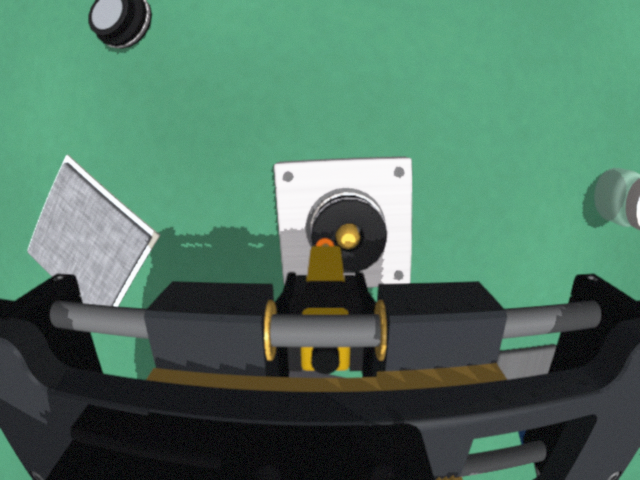

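Fz is 2.1 N above the baseline, and the height puts the tip about 4–5 mm in. The probe is vertical and on the dot, and the sleeve looks flat. I hand in.

```bash
python3 -c "
from station import bot
print(bot.finish_job());s=bot.get_state();print(s['t'],s['position'],s['force'],s['gripper_width'])"
```

```text
the job is handed in; nothing more can be done
None
the job is handed in; nothing more can be done
```

The job is handed in: the sleeve is seated on the gauge pin and released, and the yellow probe is held upright with its tip pressed about half in on the orange dot. The hand-in gave no verdict, so what follows is from my own last checks, at 20.7 s of the 48 s allowed.

- **Sleeve:** contact force rose to about 8 N at the seat height. After I let go, its top face measured 45.9 mm high (46 expected), with no measurable tilt. Its centre was within about 1.1 mm of the pin's axis. I did not re-measure it after pressing, but the last picture shows it unmoved.
- **Probe position:** I pulled it out along its axis with the half-turned grasp, because joint 7 would otherwise have run near its limit. In the end pose the tool axis is vertical to under 0.1° and about 0.3 mm from the dot's estimated position. The cameras agree on the dot to about 1.5–2.5 mm (7 mm allowed).
- **Press:** the push is about 2.1 N over the baseline, which means about 4.3 mm pushed in, while the height suggests about 5 mm. The two agree within the force noise of about 0.5 N.
- **Bystanders:** I saw no contact with the jar, camera, tool cup or lens, but did not re-measure their positions.

Nothing failed, except that my first two move calls were refused as invalid because rows need all six numbers; the arm did not move.

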